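Square up the module cover and hook it shut

ROBOT

A 6-joint arm with a two-finger parallel gripper is mounted at the origin on the work surface. World frame = base frame: x ahead of the robot, y to its left, z up, the work surface at z = 0. Lengths are in m, angles in degrees, forces in N, time in s.
With the tool pointing down it reaches from about 0.375 to 0.9 m from the base axis. Payload 3.1 kg.
Tool frame: the origin (TCP) lies midway between the tips of the shut fingers; the grasp point (between the pads) lies 19 mm behind it; z points along the fingers, y is the direction in which the jaws open and shut (so a half turn about z gives the same grasp; the last joint's range is limited). The gripper opens to 87 mm and grips with 3 to 60 N. Pads are 19 mm wide; open, the fingers measure 117 mm over their backs; the gripper's body (75 mm by 190 mm) begins 51 mm behind the grasp point.
Start: joints at [-86.889, 30.224, 82.088, -0, 67.689, -10.227], TCP at [0.144, -0.608, 0.223] pointing down, gripper open.
Joint ranges: [-176.69, 176.69], [-43.24, 126.21], [12.49, 139.97], [-82, 262], [0, 151.66], [-163.58, 163.58]. Speed limits (degrees/s): [159.86, 159.86, 180, 180, 180, 180].

INTERFACE

Orientations are given as a 3x3 rotation matrix whose columns are the frame's x, y, z axes.
In Python, from rig import status, vision, bot, models gives the robot as it stands.
- The arm moves only by the tool send_rows, never from a script. Its argument "moves" is a list of rows, each a list of 7 numbers: the shift along the tool's x, y, z in units of 25 mm (1.0 is 25 mm), then the turn, a rotation vector about the tool's x, y, z in units of 10 degrees (1.0 is 10 degrees), then the closure, from -1 (fully open) to 1 (shut), so that 0 is half open. In form: [[dx, dy, dz, rx, ry, rz, hand], ...]. A call has 1 to 12 rows; each row shifts and turns the commanded pose from where the row before left it, along the tool's axes as they then stand; what a row does not reach is not made up. A row lasts 1/8 s, in which the tool goes at most 62.5 mm and 10.7 degrees, less where a joint would pass 70% of its speed; a pose out of reach is approached as far as the arm can. A call is refused whole if a number of a shift passes 1 or a number of a turn 1, either way. A call with a gripper value outside its range is refused whole. The fingers move at their own pace and stop on an object; the grip force is fixed at half the most. Time passes only in rows, so rows that do not move let the fingers close. It gives the time, the measured TCP pose, the force and the opening at its end, in the units of the state.
- status.read_state(): the state, without advancing time (a new reading comes with each control period).
- vision.capture(name): name is "side" or "top" or "wrist"; returns a dict with "img" (384x512x3 uint8, red, green, blue), "depth" (384x512 float32, m along the optical axis (not along the pixel's ray), 0 where there is no reading), "fx", "fy", "cx", "cy" (pixels), "pose" (4x4, takes a point from camera to world coordinates); the wrist camera has in their place "hand_eye" (4x4, takes a point from camera to tool coordinates, whose origin is the TCP and whose axes are the flange's). Camera axes: x right, y up, looking along -z (the intrinsics and any distortion apply to the point x, -y, -z); pixel columns grow to the right and rows downward; lengths in m; the calibration is good to about 2 mm. A picture is of the moment at which its call begins: read the wrist's pose just before it.
- bot.hand_in(): hands the job in, once; it reports no verdict.
Trained networks look in the newest picture that a camera, given by its name, has taken for a name from the list of things; names that differ only in an ending like _2 or _b are one class to them, and where a whole thing is asked for, a point or a joint stands for the part that bears it (a point fixed in the world has none). Each returns a list of dicts, best first, with "confidence" (0 to 1); they miss things now and then, are a little off and sometimes report something else, mostly with a low value. They report only what shows in the picture. A call takes as long as a camera call. They do not tell look-alikes from the thing itself.
- models.masks_of(camera, name): "mask" (384x512 bool, what is visible of it) and "extent" ([left, top, right, bottom] in pixels, round what is visible of it).
- models.landmark_of(camera, name): "point" ([column, row] in pixels: a listed point, or the origin of a listed thing).
The state is a dict: "time_s": time; "joint_positions": joint angles; "qvel": joint speeds; "tau": joint torques, N m; "position": TCP position; "tcp_rot": TCP orientation; "force": force on the tool from outside, world axes, zero at the start; "moment": the same for the moment, N m; "opening": opening from 0.0 (shut) to 1.0 (fully open).
Only numpy, scipy, OpenCV 4.12 (cv2) and the standard library are available. Lean on these libraries where they do the work, as an engineer would, in place of code of your own. Each camera call takes 0.05 s, during which the arm holds its last target.

TASK

Close the orange inhaler module with its white cover. First push the cover, lying flat on the counter, squarely into the corner of the aluminium fences (plain end against one bar, side against the other); then pick it up by its black grip, hook its yellow tab under the module's steel ledge with the cover tilted, swing it down under control until it lies flat on its seat, and only then let go. Do not drop the cover, and leave the canister, spacer, thermometer and otoscope where they are.

Things in the scene. Friction and masses are not known exactly. Their poses are not given: they have to be found in the camera images.
- cover: Loose white plastic cover, about 0.25 kg: plate 120 (x) by 90 (y) by 6 mm. Origin: centre of the plate's underside, z up. A yellow tab sticks out of its -x end, its +x end is plain; a black grip bar stands on its middle. It starts flat on the counter, skewed up to 18 degrees, its centre 25 to 45 mm in x and 25 to 40 mm in y short of the squared place.
- grip (a point): Middle of the top of the cover's upright black grip bar, (0, 0, 42) mm in the cover's frame. The bar is 14 mm thick in the cover's x (pinch it so), 50 mm long in y and stands 36 mm above the plate.
- tab (a point): Middle of the lower edge of the tip of the cover's yellow tab, (-76, 0, 0) mm in the cover's frame. The tab is 50 mm wide in y, 4 mm thick, flush with the plate's underside and sticks out 16 mm from the plate.
- fence: Squaring corner: two fixed aluminium bars, 12 mm thick, 16 mm high. Origin on the counter, where the cover's origin lies when square (axes parallel). One bar runs along y, inner face at x = +60 mm (y from -100 to +57), for the cover's plain end; the other along x, inner face at y = +45 mm (x from -60 to +60), for the cover's +y side.
- case: Inhaler module: heavy fixed orange case, open on top, two blue inhalers inside. Origin on the counter; x runs from the ledge end (outside at -88 mm) to the tall-wall end (+72), 116 mm wide in y, z up. A flat rim 40 mm above the counter is the cover's seat. Side cheeks rise 8 mm above the seat, 98 mm apart (4 mm clear of the cover each side). Nothing latches.
- seat (a point): Point on the seat, 40 mm above the case's origin, with the case's axes: the cover's origin lies here when seated (axes parallel, about 4 mm of play each way in x and y).
- ledge (a point): Middle of the lower free edge of the case's steel ledge: (-64, 0, 52) mm in the case's frame, 12 mm above the seat. The ledge is 5 mm thick and runs from here to -x, 116 mm wide; beneath it a wall stops the tab at x = -80 mm.
- tall_wall (a point): Middle of the upper inner edge of the case's tall end wall: (64, 0, 85) mm in the case's frame, 45 mm above the seat. Between it and the ledge the cover with its tab (136 mm) passes only tilted, tab end down by 20 to 35 degrees.
- canister: Bystander: squat stainless screw-top canister, 100 mm across, 90 mm high. Origin: centre of its underside.
- spacer: Bystander: clear green plastic inhaler spacer standing upright, 54 mm across, 135 mm high. Origin: centre of its underside.
- thermometer: Bystander: beige plastic ear thermometer lying flat, 125 mm long in its x, 32 mm high, probe to its +y (46 mm out). Origin: centre of its underside.
- otoscope: Bystander: black steel otoscope lying flat between the work places, 163 mm long in its x (from -95 to +68 mm), 32 mm high, cone to its -y (38 mm out). Origin: on the counter, under its middle.
There are look-alikes about, which are no part of the job. What is meant by the case is not green, and is the larger of those in its own colour.

How it is judged:
By the outcome, as a careful person would: the job done as asked, in the order asked, and still so for the second after the job is handed in, with the robot touching nothing.
It also fails if it takes over 72 s, if anything falls off the work surface, if the arm or the gripper's body presses on something with over 40 N, if the wrist force passes 120 N, or if a joint passes its speed limit or range.

## Working session

There is one attempt and no reset: what is moved stays moved. The work goes in short steps, Python scripts to look and compute and a tool call to move; the robot and the scene stay as the last step left them, time stands still between calls to the robot, and variables do not carry over. Pictures are saved under pics/ and viewed, and the job is handed in when it is done.

Besides the shell and the picture viewer there is one more tool, called by a JSON object that holds its "api" and its "payload", one argument or row to a line. send_rows: Moves the arm, as the interface text tells. Its arguments: {"type":"object","properties":{"moves":{"type":"array"}},"required":["moves"]}

```bash
ls; mkdir -p pics
python3 - <<'E'
from rig import status, vision, bot, models
import cv2,numpy as np
s=status.read_state();print(s)
for c in ['side','top','wrist']:
    d=vision.capture(c)
    cv2.imwrite(f'pics/{c}0.png',d['img'][:,:,::-1])
    np.savez(f'/tmp/{c}0.npz',**d)
    print(c,d['fx'],d['fy'],d['cx'],d['cy'],{k:v for k,v in d.items() if k not in('img','depth')})
E
```

```text
pics
{'time_s': 0.0, 'joint_positions': array([-8.68886584e+01,  3.02790177e+01,  8.21560314e+01, -6.89543349e-04,
        6.76889789e+01, -1.02265555e+01]), 'qvel': array([ 0.04951538,  0.01881535,  0.02729239,  0.04763348,  0.08750124,
       -0.04497725]), 'tau': array([-2.70339951e-04, -4.40040135e+01, -1.76594836e+01,  6.33455906e-02,
        5.82415215e-02, -1.62336551e-04]), 'position': array([ 0.14417631, -0.60739368,  0.22157305]), 'tcp_rot': array([[ 9.73025466e-01,  2.30697695e-01, -1.28609429e-04],
       [ 2.30697428e-01, -9.73023138e-01,  2.16089982e-03],
       [ 3.73374658e-04, -2.13228042e-03, -9.99997657e-01]]), 'force': array([-0.1922667 , -0.28048431,  0.08808279]), 'moment': array([-0.00030981,  0.03606426, -0.0263722 ]), 'opening': 1.0011084826715138}
side 483.43507437429344 483.43507437429344 249.55019229164435 189.41041910176432 {'fx': 483.43507437429344, 'fy': 483.43507437429344, 'cx': 249.55019229164435, 'cy': 189.41041910176432, 'pose': array([[-0.96016169,  0.13327002, -0.24561889,  0.2522663 ],
       [-0.27871092, -0.52037732,  0.80717264,  0.94253345],

[... 485 characters left out ...]
   [-2.63027106e-04,  1.09754711e-01,  9.93958668e-01,
         1.15386337e+00],
       [ 0.00000000e+00,  0.00000000e+00,  0.00000000e+00,
         1.00000000e+00]])}
wrist 325.9298630372134 325.9298630372134 257.0705171921089 194.5664889392502 {'fx': 325.9298630372134, 'fy': 325.9298630372134, 'cx': 257.0705171921089, 'cy': 194.5664889392502, 'hand_eye': array([[ 4.35774297e-04,  9.62409967e-01,  2.71600562e-01,
         7.39752604e-02],
       [ 9.99999904e-01, -4.05593064e-04, -1.67258297e-04,
         1.16271681e-04],
       [-5.08117480e-05,  2.71600608e-01, -9.62410051e-01,
        -1.64102936e-01],
       [ 0.00000000e+00,  0.00000000e+00,  0.00000000e+00,
         1.00000000e+00]])}
```

View pics/top0.png

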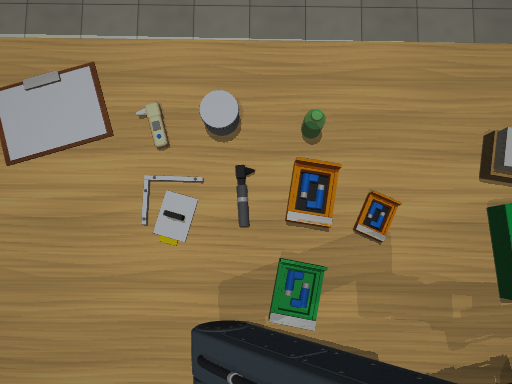

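View pics/side0.png

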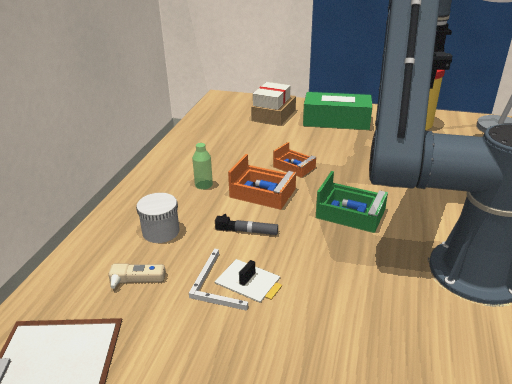

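View pics/wrist0.png

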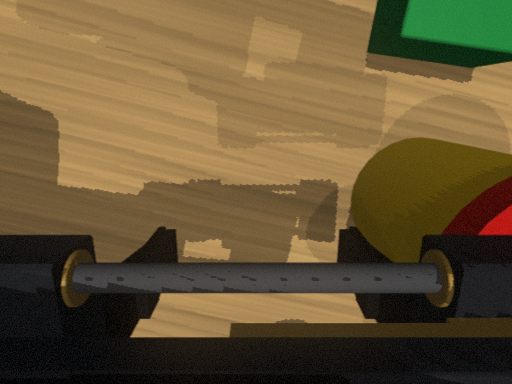

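```bash
cat > h.py <<'E'
from rig import status, vision, bot, models
import cv2,numpy as np
from scipy.spatial.transform import Rotation as R
def cap(c,save=None):
    s=status.read_state()
    d=vision.capture(c)
    if c=='wrist':
        T=np.eye(4);T[:3,:3]=s['tcp_rot'];T[:3,3]=s['position'];d['pose']=T@d['hand_eye']
    if save: cv2.imwrite(f'pics/{save}.png',d['img'][:,:,::-1])
    return d
def ray(d,uv):
    uv=np.atleast_2d(uv).astype(float)
    v=np.c_[(uv[:,0]-d['cx'])/d['fx'],-(uv[:,1]-d['cy'])/d['fy'],-np.ones(len(uv))]
    return d['pose'][:3,3],v@d['pose'][:3,:3].T
def atz(d,uv,z):
    o,v=ray(d,uv);return o+v*((z-o[2])/v[:,2])[:,None]
def cloud(d):
    h,w=d['depth'].shape
    vv,uu=np.mgrid[:h,:w]
    o,v=ray(d,np.c_[uu.ravel(),vv.ravel()])
    return (o+v*d['depth'].ravel()[:,None]).reshape(h,w,3)
def proj(d,P):
    P=np.atleast_2d(P);q=(P-d['pose'][:3,3])@d['pose'][:3,:3]
    return np.c_[d['cx']+d['fx']*q[:,0]/-q[:,2],d['cy']-d['fy']*q[:,1]/-q[:,2]]
E
python3 - <<'E'
from h import *
np.set_printoptions(precision=4,suppress=True)
Z={'cover':0,'grip':.042,'tab':0,'fence':0,'case':0,'seat':.04,'ledge':.052,'tall_wall':.085,'canister':0,'spacer':0,'thermometer':0,'otoscope':0}
for c in ['top','side']:
    d=cap(c)
    for n,z in Z.items():
        for r in models.landmark_of(c,n):
            print(c,n,round(r['confidence'],2),np.round(r['point'],1),atz(d,r['point'],z)[0])
E
```

```text
top cover 0.96 [177.3 213.6] [0.5052 0.161  0.    ]
top grip 0.61 [172.  213.8] [0.5014 0.1668 0.042 ]
top grip 0.47 [322.4 166.2] [ 0.6315 -0.2236  0.042 ]
top tab 0.63 [168.6 240.1] [0.4339 0.1819 0.    ]
top tab 0.5 [311.8 191. ] [ 0.571  -0.2009  0.    ]
top case 0.97 [310.5 189.4] [ 0.5753 -0.1974  0.    ]
top case 0.89 [375.5 212.9] [ 0.5138 -0.3722  0.    ]
top seat 0.93 [377.3 214.9] [ 0.5054 -0.3659  0.04  ]
top seat 0.9 [314.4 190.6] [ 0.567  -0.2027  0.04  ]
top seat 0.71 [320.1 167.8] [ 0.6276 -0.2178  0.04  ]
top seat 0.56 [296.6 289.3] [ 0.3129 -0.1569  0.04  ]
top ledge 0.95 [372.2 230.8] [ 0.4636 -0.3488  0.052 ]
top ledge 0.94 [309.7 215.5] [ 0.5008 -0.1889  0.052 ]
top ledge 0.57 [293.6 317.7] [ 0.244  -0.1485  0.052 ]
top tall_wall 0.88 [300.  264.5] [ 0.3773 -0.161   0.085 ]
top tall_wall 0.83 [386.5 195.5] [ 0.551  -0.3773  0.085 ]
top tall_wall 0.75 [316.7 165.8] [ 0.6243 -0.2027  0.085 ]
top tall_wall 0.69 [307.6 131.3] [ 0.7131 -0.1798  0.085 ]
top tall_wall 0.56 [310.8 191. ] [ 0.56   -0.1878  0.085 ]
top canister 0.93 [225.4 119.7] [0.7662 0.037  0.    ]
top
[... 808 characters left out ...]
492  0.04  ]
side ledge 0.85 [373.3 201.5] [ 0.2478 -0.1513  0.052 ]
side ledge 0.69 [280.1 185.4] [ 0.5016 -0.1684  0.052 ]
side ledge 0.63 [299.9 157.9] [ 0.4792 -0.337   0.052 ]
side ledge 0.16 [240.7 162.3] [ 0.6461 -0.2668  0.052 ]
side tall_wall 0.95 [284.  146.7] [ 0.5288 -0.335   0.085 ]
side tall_wall 0.87 [325.5 178.7] [ 0.3795 -0.1803  0.085 ]
side tall_wall 0.63 [242.  162.7] [ 0.6235 -0.2094  0.085 ]
side tall_wall 0.17 [275.2 290. ] [0.4111 0.2636 0.085 ]
side canister 0.63 [163.2 231.3] [0.7631 0.0454 0.    ]
side spacer 0.58 [204. 187.] [ 0.7368 -0.1849  0.    ]
side thermometer 0.85 [141.9 277.1] [0.7373 0.2174 0.    ]
side otoscope 0.73 [241. 228.] [ 0.5709 -0.0196  0.    ]
```

{"api": "send_rows", "payload": {
  "moves": [
    [0.98, -0.7, -0.18, 0, 0, 0, -1],
    [0.98, -0.7, -0.18, 0, 0, 0, -1],
    [0.98, -0.7, -0.18, 0, 0, 0, -1],
    [0.98, -0.7, -0.18, 0, 0, 0, -1],
    [0.98, -0.7, -0.18, 0, 0, 0, -1],
    [0.98, -0.7, -0.18, 0, 0, 0, -1],
    [0.98, -0.7, -0.18, 0, 0, 0, -1],
    [0.98, -0.7, -0.18, 0, 0, 0, -1],
    [0.98, -0.7, -0.18, 0, 0, 0, -1]
  ]
}}

```text
time_s: 2.58
position: [0.323, -0.4033, 0.2634]
tcp_rot: [[0.973, 0.231, 0.0], [0.231, -0.973, -0.0], [0.0, 0.0, -1.0]]
force: [0.6, 0.1, 0.2]
opening: 1.0
```

{"api": "send_rows", "payload": {
  "moves": [
    [0.98, -0.7, -0.18, 0, 0, 0, -1],
    [0.98, -0.7, -0.18, 0, 0, 0, -1],
    [0.98, -0.7, -0.18, 0, 0, 0, -1],
    [0.98, -0.7, -0.18, 0, 0, 0, -1],
    [0.98, -0.7, -0.18, 0, 0, 0, -1],
    [0.98, -0.7, -0.18, 0, 0, 0, -1],
    [0.98, -0.7, -0.18, 0, 0, 0.5, -1],
    [0.98, -0.7, -0.18, 0, 0, 0.5, -1],
    [0.98, -0.7, -0.18, 0, 0, 0.5, -1],
    [0, 0, 0, 0, 0, 0.5, -1],
    [0, 0, 0, 0, 0, 0, -1]
  ]
}}

```text
time_s: 3.95
position: [0.5063, -0.2051, 0.3036]
tcp_rot: [[0.993, -0.114, -0.0], [-0.114, -0.993, -0.0], [-0.0, 0.0, -1.0]]
force: [0.2, -0.6, 1.3]
opening: 1.003
```

Run:
```python
from h import *
np.set_printoptions(precision=4,suppress=True)
print(status.read_state()['position'])
d=cap('wrist','w1');np.savez('/tmp/w1.npz',**d)
for n,z in {'case':0,'seat':.04,'ledge':.052,'tall_wall':.085}.items():
    for r in models.landmark_of('wrist',n): print(n,r['confidence'],r['point'],atz(d,r['point'],z)[0])
```

```text
[ 0.5063 -0.2051  0.3036]
case 0.97 [250.4, 114.1] [ 0.5655 -0.2029  0.    ]
case 0.85 [373.7, 141.7] [ 0.5076 -0.373   0.    ]
case 0.78 [242.5, 281.9] [ 0.306  -0.1589  0.    ]
seat 0.9 [240.0, 294.0] [ 0.3097 -0.1573  0.04  ]
seat 0.81 [379.7, 144.5] [ 0.5092 -0.3671  0.04  ]
seat 0.6 [244.2, 116.9] [ 0.5642 -0.1955  0.04  ]
seat 0.54 [7.6, 235.1] [0.4409 0.1568 0.04  ]
ledge 0.8 [369.2, 177.7] [ 0.4694 -0.3486  0.052 ]
ledge 0.75 [244.5, 165.4] [ 0.5041 -0.1888  0.052 ]
ledge 0.68 [235.6, 339.2] [ 0.2408 -0.1423  0.052 ]
tall_wall 0.83 [239.8, 269.2] [ 0.3746 -0.1677  0.085 ]
tall_wall 0.74 [401.4, 113.8] [ 0.5489 -0.376   0.085 ]
tall_wall 0.66 [244.8, 54.8] [ 0.6311 -0.2063  0.085 ]
```

View pics/w1.png

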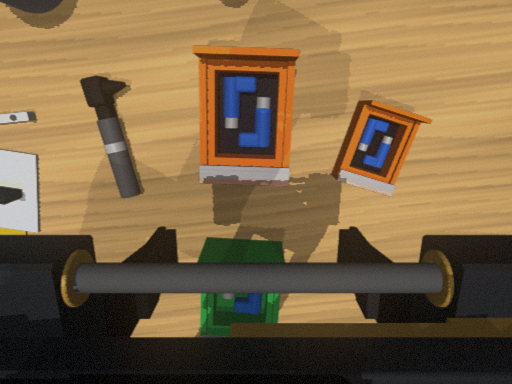

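Run:
```python
from h import *
d=dict(np.load('/tmp/w1.npz'));im=d['img']
c=cv2.resize(im[30:200,180:312],None,fx=4,fy=4,interpolation=cv2.INTER_NEAREST)
# draw hypothesis
from scipy.optimize import least_squares
def pts(p,L):
    x,y,a=p;L=np.array(L,float)/1000
    return np.c_[x+np.cos(a)*L[:,0]-np.sin(a)*L[:,1],y+np.sin(a)*L[:,0]+np.cos(a)*L[:,1],L[:,2]]
p=[0.5655,-0.198,np.radians(-6.5)]
C=[(-88,58,57),(-88,-58,57),(-64,58,57),(-64,-58,57),(64,58,85),(64,-58,85),(72,58,85),(72,-58,85)]
uv=proj(d,pts(p,C));print(np.round(uv,1))
for u,v in uv:
    cv2.circle(c,(int((u-180+.5)*4),int((v-30+.5)*4)),3,(255,0,255),-1)
cv2.imwrite('pics/w1c.png',c[:,:,::-1])
```

```text
[[201.6 185.8]
 [290.9 185.8]
 [200.7 167.6]
 [291.4 167.6]
 [190.9  56.9]
 [297.3  56.8]
 [190.5  48.9]
 [297.5  48.9]]
```

View pics/w1c.png

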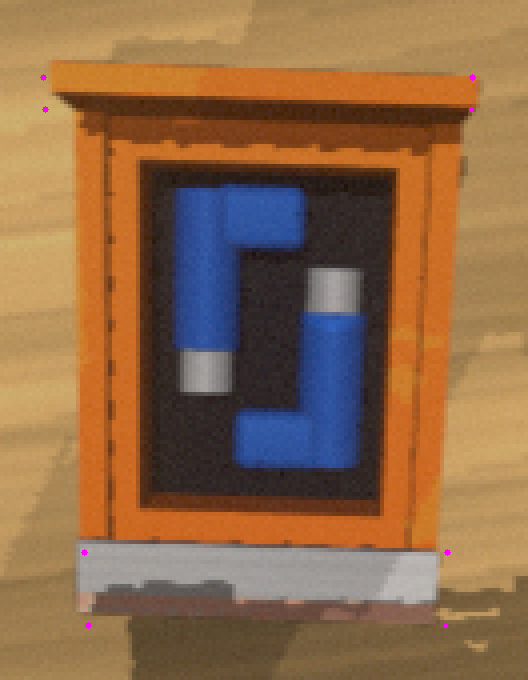

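```bash
cat >> h.py <<'E'
from scipy.optimize import least_squares
def pts(p,L):
    x,y,a=p;L=np.array(L,float)/1000
    return np.c_[x+np.cos(a)*L[:,0]-np.sin(a)*L[:,1],y+np.sin(a)*L[:,0]+np.cos(a)*L[:,1],L[:,2]]
def fit(d,L,uv,p0):
    f=lambda p:(proj(d,pts(p,L))-uv).ravel()
    r=least_squares(f,p0,x_scale=[.01,.01,.01]);return r.x,f(r.x).reshape(-1,2)
E
python3 - <<'E'
from h import *
np.set_printoptions(precision=4,suppress=True)
d=dict(np.load('/tmp/w1.npz'))
o=np.array([[78,541],[438,551],[53,61],[481,80],[53,93],[480,107]])/4-.5+[180,30]
L=[(-64,58,57),(-64,-58,57),(72,58,85),(72,-58,85),(64,58,85),(64,-58,85)]
p,r=fit(d,L,o,[0.5655,-0.198,-.11]);print(p,np.degrees(p[2]));print(r)
C=cloud(d)
for n,box in {'ledge':(168,178,205,285),'wall':(49,53,200,290)}.items():
    a=C[box[0]:box[1],box[2]:box[3]].reshape(-1,3);print(n,np.median(a,0))
print(np.median(C[110:150,320:335].reshape(-1,3),0))
for nm in['top','side']:
    dd=np.load(f'/tmp/{nm}0.npz');
for z in (.0,):pass
E
```

```text
[ 0.5676 -0.1982 -0.1494] -8.560007397142753
[[-0.26   -0.3875]
 [ 0.5188  0.2804]
 [-0.1295  0.041 ]
 [ 0.0883 -0.583 ]
 [ 0.005   0.0412]
 [-0.183   0.6164]]
ledge [ 0.4962 -0.1884  0.0589]
wall [ 0.6352 -0.2065  0.0868]
[ 0.5326 -0.3074  0.0019]
```

{"api": "send_rows", "payload": {
  "moves": [
    [0, 0, 0, 0, 0, -0.66, -1],
    [-0.17, -1, 0, 0, 0, 0, -1],
    [-0.17, -1, 0, 0, 0, 0, -1],
    [-0.17, -1, 0, 0, 0, 0, -1],
    [-0.17, -1, 0, 0, 0, 0, -1],
    [-0.17, -1, 0, 0, 0, 0, -1],
    [-0.17, -1, 0, 0, 0, 0, -1],
    [-0.17, -1, 0, 0, 0, 0, -1],
    [-0.17, -1, 0, 0, 0, 0, -1],
    [-0.17, -1, 0, 0, 0, 0, -1]
  ]
}}

```text
time_s: 5.45
position: [0.4668, 0.0216, 0.3036]
tcp_rot: [[1.0, -0.002, -0.001], [-0.002, -1.0, 0.001], [-0.001, -0.001, -1.0]]
force: [0.6, 0.6, 0.4]
opening: 0.999
```

{"api": "send_rows", "payload": {
  "moves": [
    [-0.17, -1, 0, 0, 0, 0, -1],
    [-0.17, -1, 0, 0, 0, 0, -1],
    [-0.17, -1, 0, 0, 0, 0, -1],
    [-0.17, -1, 0, 0, 0, 0, -1],
    [-0.17, -1, 0, 0, 0, 0, -1],
    [-0.17, -1, 0.5, 0, 0, 0, -1],
    [0, 0, 0.5, 0, 0, 0, -1],
    [0, 0, 0, 0, 0, 0, -1]
  ]
}}

```text
time_s: 6.45
position: [0.4413, 0.1695, 0.2776]
tcp_rot: [[1.0, -0.001, -0.003], [-0.001, -1.0, -0.001], [-0.003, 0.001, -1.0]]
force: [-0.2, -0.1, -0.3]
opening: 1.0
```

Run:
```python
from h import *
d=cap('wrist','w2');np.savez('/tmp/w2.npz',**d)
im=d['img'][20:240,140:400]
cv2.imwrite('pics/w2c.png',cv2.resize(im,None,fx=3,fy=2.7,interpolation=cv2.INTER_CUBIC)[:,:,::-1])
cv2.imwrite('pics/w2c.png',cv2.resize(d['img'][30:230,140:400],None,fx=3,fy=3,interpolation=cv2.INTER_CUBIC)[:,:,::-1])
```

```text
(no output)
```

View pics/w2.png

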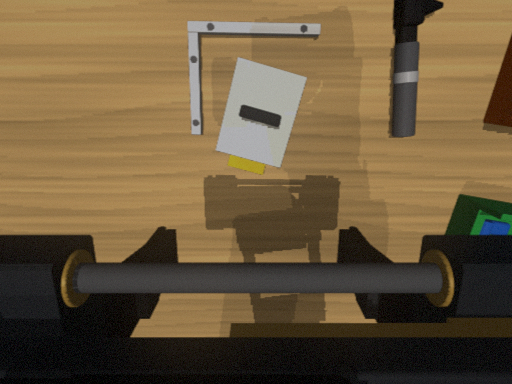

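View pics/w2c.png

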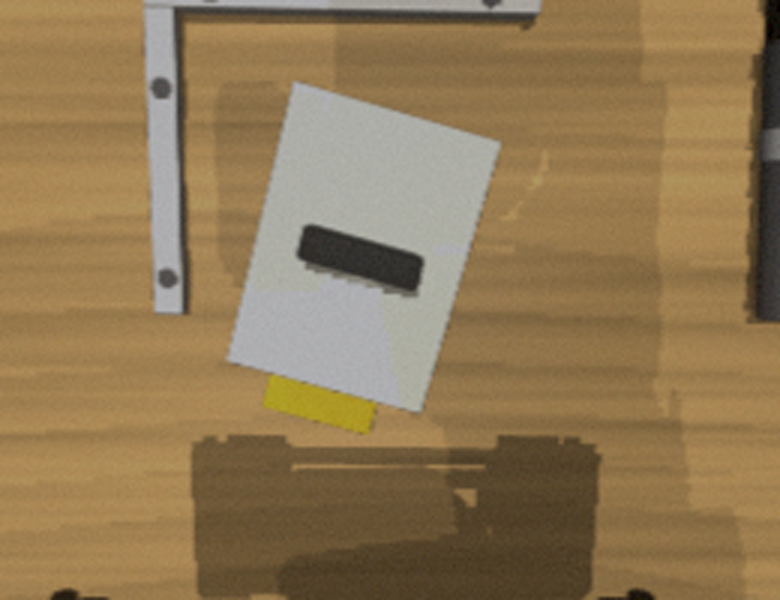

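Run:
```python
from h import *
np.set_printoptions(precision=4,suppress=True)
d=dict(np.load('/tmp/w2.npz'))
g=lambda a:np.array(a)/3-.33+[140,30]
p,r=fit(d,[(60,45,16),(-60,45,16),(60,-100,16),(-60,57,16)],g([[175,9],[182,313],[541,12],[155,313]]),[.53,.19,0]);print('fence',p,np.degrees(p[2]));print(r)
q,r=fit(d,[(60,45,6),(60,-45,6),(-60,-45,6),(-60,45,6)],g([[293,82],[501,142],[420,412],[227,361]]),[.5,.16,-.2]);print('cover',q,np.degrees(q[2]));print(r)
c,s=np.cos(p[2]),np.sin(p[2]);D=q[:2]-p[:2];print('rel',c*D[0]+s*D[1],-s*D[0]+c*D[1],np.degrees(q[2]-p[2]))
print('grip',pts(q,[(0,0,42)]),proj(d,pts(q,[(0,0,42)])))
```

```text
fence [ 0.5346  0.1955 -0.0168] -0.9649129334994174
[[-0.2841 -0.7176]
 [ 0.5177  0.1948]
 [-0.3784  0.4832]
 [ 0.2003  0.042 ]]
cover [ 0.4995  0.1658 -0.2659] -15.233475023307792
[[-0.0014 -0.2882]
 [-0.0766 -0.0911]
 [ 0.1826  0.4095]
 [-0.097   0.044 ]]
rel -0.03455395611309114 -0.030300078112781487 -14.268562089808375
grip [[0.4995 0.1658 0.042 ]] [[259.803  115.7297]]
```

Run:
```python
from rig import status
s=status.read_state();print(s['joint_positions'],s['tcp_rot'])
```

```text
[ 7.39681528e+00  1.44153485e+01  9.89456675e+01 -1.82868412e-02
  6.67223186e+01  9.75010796e+01] [[ 9.99997580e-01 -1.69307434e-03 -1.40459549e-03]
 [-1.69374720e-03 -9.99998451e-01 -4.77991614e-04]
 [-1.40378404e-03  4.80369488e-04 -9.99998899e-01]]
```

{"api": "send_rows", "payload": {
  "moves": [
    [0, 0, 0.79, 0, 0, -0.99, 0.08],
    [0, 0, 0.79, 0, 0, -0.99, 0.08],
    [0, 0, 0.79, 0, 0, -0.99, 0.08],
    [0, 0, 0.79, 0, 0, -0.99, 0.08],
    [0, 0, 0.79, 0, 0, -0.99, 0.08],
    [0, 0, 0.79, 0, 0, -0.99, 0.08],
    [0, 0, 0.79, 0, 0, -0.99, 0.08],
    [0, 0, 0.79, 0, 0, -0.99, 0.08],
    [0, 0, 0.79, 0, 0, -0.99, 0.08],
    [-0.05, 0.78, 0, 0, 0, 0, 0.08],
    [-0.05, 0.78, 0, 0, 0, 0, 0.08],
    [-0.05, 0.78, 0, 0, 0, 0, 0.08]
  ]
}}

```text
time_s: 8.0
position: [0.5028, 0.1639, 0.1012]
tcp_rot: [[0.019, 1.0, 0.001], [1.0, -0.019, -0.0], [0.0, 0.001, -1.0]]
force: [-0.0, 0.2, 0.2]
opening: 0.461
```

{"api": "send_rows", "payload": {
  "moves": [
    [0, 0, 0, 0, 0, 0, 0.08],
    [0, 0, 0, 0, 0, 0, 0.08]
  ]
}}

```text
time_s: 8.25
position: [0.5004, 0.1644, 0.1008]
tcp_rot: [[0.018, 1.0, -0.001], [1.0, -0.018, -0.0], [-0.0, -0.001, -1.0]]
force: [-0.2, 0.3, -0.0]
opening: 0.462
```

Run:
```python
from h import *
np.set_printoptions(precision=4,suppress=True)
s=status.read_state();print(s['position'],s['tcp_rot'],s['opening'])
d=cap('wrist','w3');d=cap('side','s3')
```

```text
[0.5004 0.1644 0.1008] [[ 0.0177  0.9998 -0.0014]
 [ 0.9998 -0.0177 -0.0001]
 [-0.0001 -0.0014 -1.    ]] 0.46203526225009306
```

View pics/w3.png

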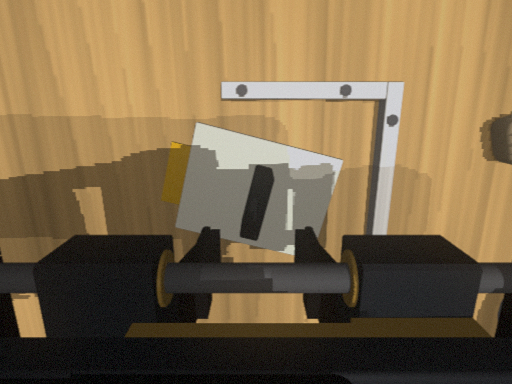

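View pics/s3.png

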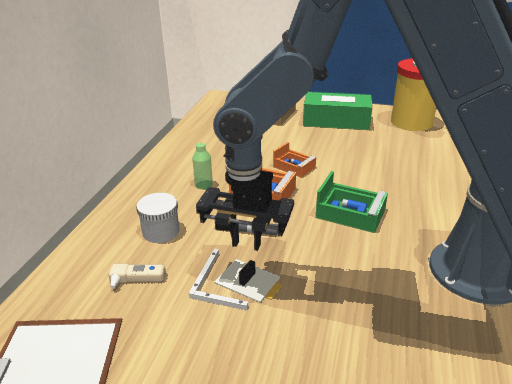

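Run:
```python
from h import *
d=cap('wrist');np.savez('/tmp/w3.npz',**d)
cv2.imwrite('pics/w3c.png',cv2.resize(d['img'][70:260,150:416],None,fx=3,fy=3,interpolation=cv2.INTER_CUBIC)[:,:,::-1])
```

```text
(no output)
```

View pics/w3c.png

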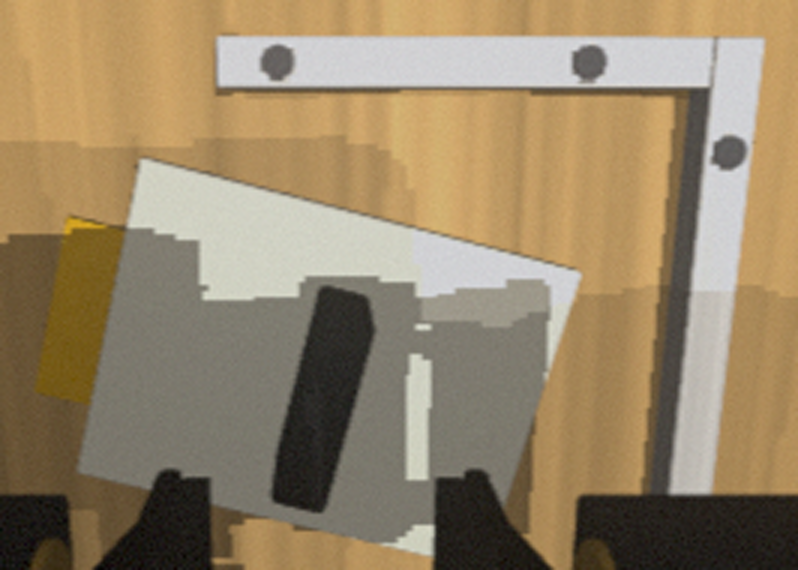

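Run:
```python
from h import *
np.set_printoptions(precision=4,suppress=True)
d=dict(np.load('/tmp/w3.npz'))
g=lambda a:np.array(a)/3-.33+[150,70]
p,r=fit(d,[(-60,57,16),(-60,45,16),(60,45,16),(72,57,16)],g([[217,37],[217,88],[708,88],[765,38]]),[.53,.19,0]);print('fence',p,np.degrees(p[2]));print(r)
q,r=fit(d,[(60,45,6),(-60,45,6),(-60,-45,6)],g([[581,272],[141,157],[78,470]]),[.5,.16,-.2]);print('cover',q,np.degrees(q[2]));print(r)
c,s=np.cos(p[2]),np.sin(p[2]);D=q[:2]-p[:2];print('rel',c*D[0]+s*D[1],-s*D[0]+c*D[1],np.degrees(q[2]-p[2]))
```

```text
fence [ 0.5345  0.1956 -0.018 ] -1.0289041667627097
[[-0.2605 -0.1806]
 [ 0.1987  0.1133]
 [ 0.3221  0.3482]
 [-0.2532 -0.2637]]
cover [ 0.4996  0.1658 -0.2701] -15.47411512010967
[[ 0.2469 -0.0952]
 [ 0.0706 -0.2077]
 [-0.3393  0.396 ]]
rel -0.034411376628623404 -0.030380382450251993 -14.445210953346958
```

{"api": "send_rows", "payload": {
  "moves": [
    [0, 0, 0.81, 0, 0, 0, 0.08],
    [0, 0, 0.81, 0, 0, 0, 0.08],
    [0, 0, 0.81, 0, 0, 0, 0.08],
    [0, 0, 0.8, 0, 0, 0, 0.08],
    [0, 0, 0, 0, 0, 0, 0.08]
  ]
}}

```text
time_s: 9.02
position: [0.4996, 0.1648, 0.019]
tcp_rot: [[0.017, 1.0, -0.004], [1.0, -0.017, -0.0], [-0.0, -0.004, -1.0]]
force: [-0.2, -0.2, 0.1]
opening: 0.465
```

{"api": "send_rows", "payload": {
  "moves": [
    [0, 0.15, 0, 0, 0, 0, 0.08],
    [0, 0.15, 0, 0, 0, 0, 0.08],
    [0, 0.15, 0, 0, 0, 0, 0.08],
    [0, 0.15, 0, 0, 0, 0, 0.08],
    [0, 0.15, 0, 0, 0, 0, 0.08],
    [0, 0.15, 0, 0, 0, 0, 0.08],
    [0, 0.15, 0, 0, 0, 0, 0.08],
    [0, 0.15, 0, 0, 0, 0, 0.08],
    [0, 0.15, 0, 0, 0, 0, 0.08],
    [0, 0.15, 0, 0, 0, 0, 0.08],
    [0, 0.15, 0, 0, 0, 0, 0.08],
    [0, 0.15, 0, 0, 0, 0, 0.08]
  ]
}}

```text
time_s: 10.52
position: [0.5443, 0.164, 0.0199]
tcp_rot: [[0.017, 1.0, -0.005], [1.0, -0.017, -0.0], [-0.0, -0.005, -1.0]]
force: [-10.0, 1.0, 9.2]
opening: 0.464
```

Run:
```python
from h import *
np.set_printoptions(precision=4,suppress=True)
s=status.read_state();print(s['position'],s['force'])
d=cap('wrist','w4')
```

```text
[0.5443 0.164  0.0199] [-10.0448   0.9926   9.1535]
```

View pics/w4.png

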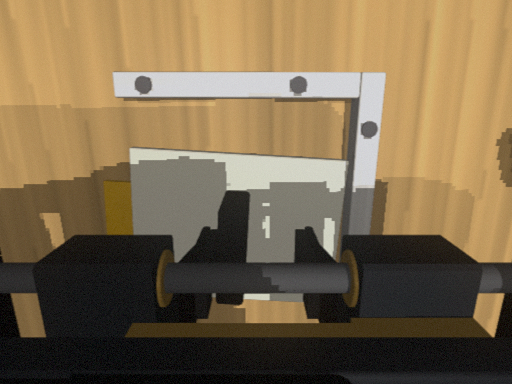

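{"api": "send_rows", "payload": {
  "moves": [
    [0, -0.15, 0, 0, 0, 0, 0.08],
    [0, -0.15, 0, 0, 0, 0, 0.08],
    [0, 0, 0, 0, 0, 0, 0.08]
  ]
}}

```text
time_s: 10.95
position: [0.5401, 0.1643, 0.0202]
tcp_rot: [[0.017, 1.0, 0.003], [1.0, -0.017, 0.0], [0.0, 0.003, -1.0]]
force: [0.2, 0.0, -0.4]
opening: 0.461
```

Run:
```python
from h import *
np.set_printoptions(precision=4,suppress=True)
s=status.read_state();print(s['position'],s['force'])
d=cap('wrist','w5')
```

```text
[0.5401 0.1643 0.0202] [ 0.2292  0.0247 -0.3851]
```

View pics/w5.png

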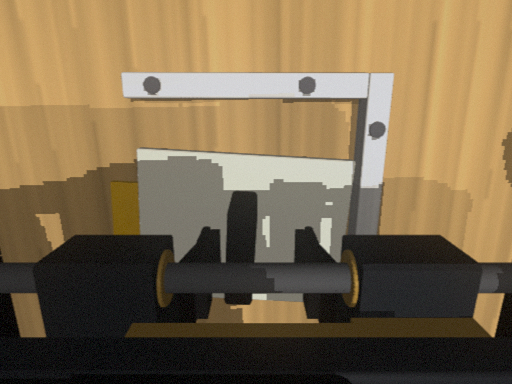

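{"api": "send_rows", "payload": {
  "moves": [
    [0, 0, 0.22, 0, 0, 0, 0.08],
    [0, 0, 0.22, 0, 0, 0, 0.08],
    [0, 0, 0, 0, 0, 0, 0.08],
    [0, 0.08, 0, 0, 0, 0, 0.08],
    [0, 0.08, 0, 0, 0, 0, 0.08],
    [0, 0.04, 0, 0, 0, 0, 0.08],
    [0, 0.03, 0, 0, 0, 0, 0.08],
    [0, 0, 0, 0, 0, 0, 0.08]
  ]
}}

```text
time_s: 12.0
position: [0.5441, 0.1642, 0.0091]
tcp_rot: [[0.017, 1.0, -0.001], [1.0, -0.017, -0.0], [-0.0, -0.001, -1.0]]
force: [-1.3, 0.2, 1.4]
opening: 0.457
```

{"api": "send_rows", "payload": {
  "moves": [
    [0, 0.04, 0, 0, 0, 0, 0.08],
    [0, 0.03, 0, 0, 0, 0, 0.08],
    [0, 0, 0, 0, 0, 0, 0.08]
  ]
}}

```text
time_s: 12.38
position: [0.5442, 0.1641, 0.0089]
tcp_rot: [[0.017, 1.0, -0.004], [1.0, -0.017, -0.0], [-0.0, -0.004, -1.0]]
force: [-4.7, 0.3, 4.7]
opening: 0.462
```

Run:
```python
from h import *
np.set_printoptions(precision=4,suppress=True)
s=status.read_state();print(s['position'],s['force'])
d=cap('wrist','w6')
cv2.imwrite('pics/w6c.png',cv2.resize(d['img'][60:260,100:400],None,fx=2.6,fy=2.6,interpolation=cv2.INTER_CUBIC)[:,:,::-1])
```

```text
[0.5442 0.1641 0.0089] [-4.7138  0.2714  4.6583]
```

View pics/w6c.png

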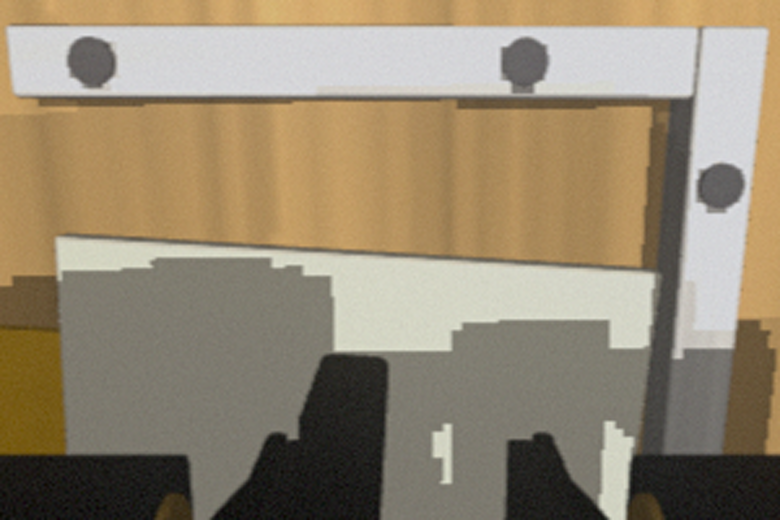

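{"api": "send_rows", "payload": {
  "moves": [
    [0, -0.18, 0, 0, 0, 0, 0.08],
    [0, -0.18, 0, 0, 0, 0, 0.08],
    [0, -0.18, 0, 0, 0, 0, 0.08],
    [0, 0, 0, 0, 0, 0, 0.5],
    [0, 0, 0, 0, 0, 0, 1],
    [0, 0, 0, 0, 0, 0, 1],
    [0, 0, 0, 0, 0, 0, 1],
    [0, 0, 0, 0, 0, 0, 1],
    [0, 0, 0, 0, 0, 0, 1]
  ]
}}

```text
time_s: 13.55
position: [0.5318, 0.1643, 0.009]
tcp_rot: [[0.017, 1.0, -0.002], [1.0, -0.017, -0.0], [-0.0, -0.002, -1.0]]
force: [-3.5, -0.9, 3.1]
opening: 0.154
```

Run:
```python
from h import *
np.set_printoptions(precision=4,suppress=True)
s=status.read_state();print(s['position'],s['force'],s['opening'])
d=cap('wrist','w7');np.savez('/tmp/w7.npz',**d)
cv2.imwrite('pics/w7c.png',cv2.resize(d['img'][60:260,100:400],None,fx=2.6,fy=2.6,interpolation=cv2.INTER_CUBIC)[:,:,::-1])
```

```text
[0.5318 0.1643 0.009 ] [-3.4839 -0.8965  3.0884] 0.15401584768614004
```

View pics/w7c.png

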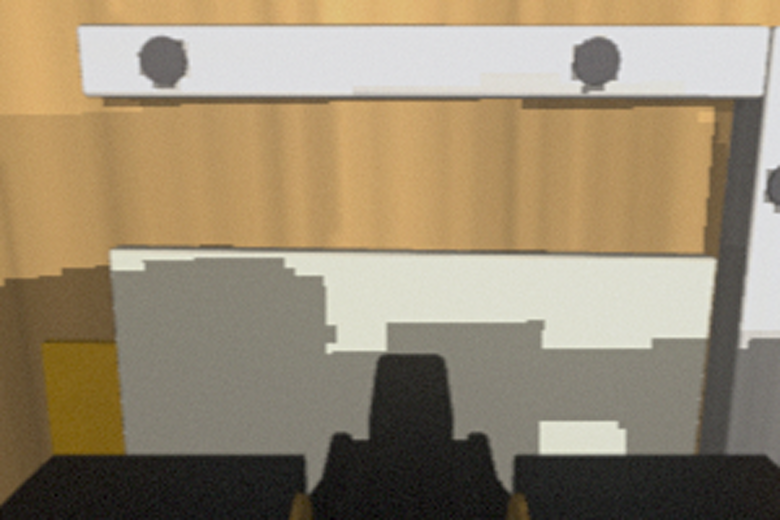

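{"api": "send_rows", "payload": {
  "moves": [
    [0, -0.04, 0, 0, 0, 0, 1],
    [0.15, 0, 0, 0, 0, 0, 1],
    [0.15, 0, 0, 0, 0, 0, 1],
    [0.15, 0, 0, 0, 0, 0, 1],
    [0.15, 0, 0, 0, 0, 0, 1],
    [0.15, 0, 0, 0, 0, 0, 1],
    [0.15, 0, 0, 0, 0, 0, 1],
    [0.15, 0, 0, 0, 0, 0, 1],
    [0.1, 0, 0, 0, 0, 0, 1],
    [0, 0, 0, 0, 0, 0, 1]
  ]
}}

```text
time_s: 14.85
position: [0.5323, 0.1934, 0.009]
tcp_rot: [[0.016, 1.0, 0.0], [1.0, -0.016, 0.0], [0.0, 0.0, -1.0]]
force: [0.1, -0.4, -1.7]
opening: 0.158
```

Run:
```python
from h import *
np.set_printoptions(precision=4,suppress=True)
s=status.read_state();print(s['position'],s['force'],s['opening'])
d=cap('wrist','w8');np.savez('/tmp/w8.npz',**d)
cv2.imwrite('pics/w8c.png',cv2.resize(d['img'][60:260,100:400],None,fx=2.6,fy=2.6,interpolation=cv2.INTER_CUBIC)[:,:,::-1])
```

```text
[0.5323 0.1934 0.009 ] [ 0.1486 -0.4316 -1.6922] 0.15833827382075286
```

View pics/w8c.png

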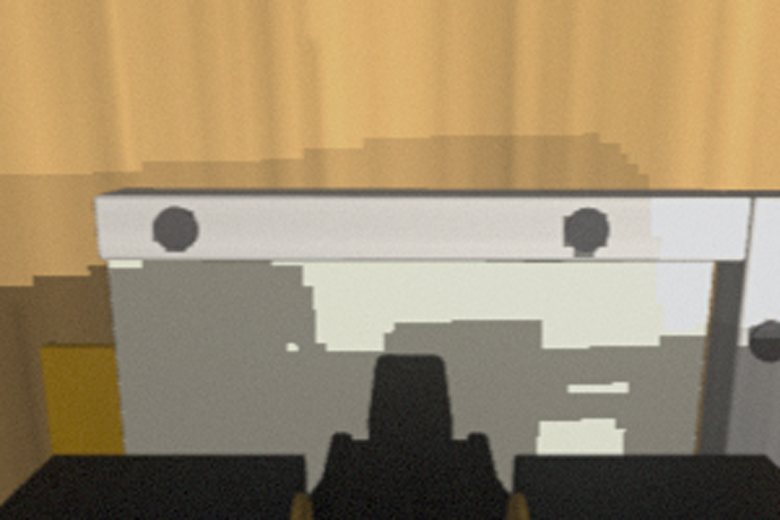

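{"api": "send_rows", "payload": {
  "moves": [
    [0.04, 0.06, 0, 0, 0, 0, 1],
    [0.04, 0.06, 0, 0, 0, 0, 1],
    [0, 0, 0, 0, 0, 0, 1],
    [0, 0, 0, 0, 0, 0, 1]
  ]
}}

```text
time_s: 15.4
position: [0.5325, 0.1935, 0.009]
tcp_rot: [[0.016, 1.0, -0.006], [1.0, -0.016, -0.002], [-0.003, -0.006, -1.0]]
force: [-4.8, -6.7, 3.3]
opening: 0.154
```

{"api": "send_rows", "payload": {
  "moves": [
    [0, 0, 0, 0, 0, 0, 0.5],
    [0, 0, 0, 0, 0, 0, 0.1],
    [0, 0, -0.8, 0, 0, 0, 0.1],
    [0, 0, -1, 0, 0, 0, 0.1],
    [0, 0, -1, 0, 0, 0, 0.1],
    [-0.5, 0, -1, 0, 0, 0, 0.1],
    [-0.5, 0, -1, 0, 0, 0, 0.1],
    [0, 0, 0, 0, 0, 0, 0.1],
    [0, 0, 0, 0, 0, 0, 0.1]
  ]
}}

```text
time_s: 16.52
position: [0.5348, 0.1704, 0.1286]
tcp_rot: [[0.017, 1.0, -0.0], [1.0, -0.017, 0.0], [0.0, -0.0, -1.0]]
force: [-0.7, -0.0, 0.2]
opening: 0.448
```

Run:
```python
from h import *
np.set_printoptions(precision=4,suppress=True)
s=status.read_state();print(s['position'],s['force'],s['opening'])
d=cap('wrist','w9');np.savez('/tmp/w9.npz',**d)
cv2.imwrite('pics/w9c.png',cv2.resize(d['img'][50:240,150:400],None,fx=3,fy=3,interpolation=cv2.INTER_CUBIC)[:,:,::-1])
```

```text
[0.5348 0.1704 0.1286] [-0.7469 -0.0353  0.1608] 0.4478199394825895
```

View pics/w9c.png

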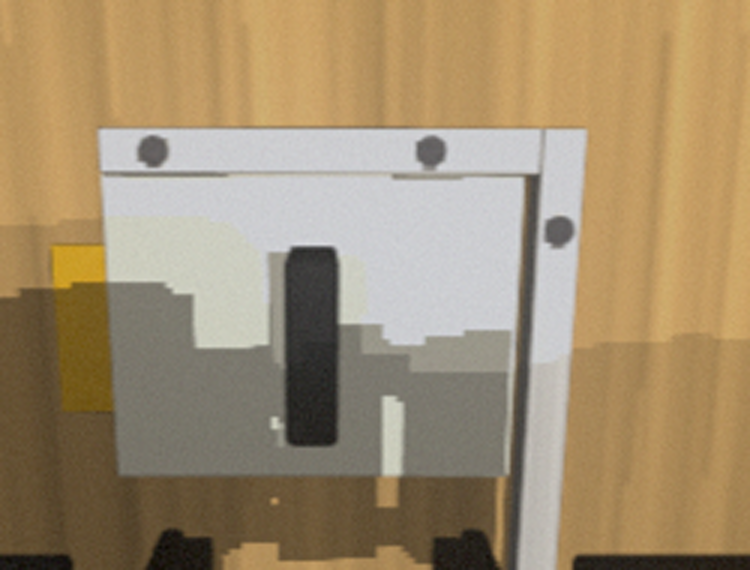

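Run:
```python
from h import *
np.set_printoptions(precision=4,suppress=True)
d=dict(np.load('/tmp/w9.npz'))
g=lambda a:np.array(a)/3-.33+[150,50]
p,r=fit(d,[(-60,57,16),(-60,45,16),(60,45,16),(72,57,16)],g([[99,128],[102,173],[539,173],[587,128]]),[.53,.19,0]);print('fence',p,np.degrees(p[2]));print(r)
q,r=fit(d,[(60,-45,6),(-60,-45,6)],g([[509,475],[119,475]]),[.53,.19,0]);print('cover',q,np.degrees(q[2]));print(r)
c,s=np.cos(p[2]),np.sin(p[2]);D=q[:2]-p[:2];print('rel',c*D[0]+s*D[1],-s*D[0]+c*D[1],np.degrees(q[2]-p[2]))
P=proj(d,pts(p,[(60,45,0),(60,-60,0),(60,-45,6),(60,45,6),(-60,-45,6)]));print((P-[150,50]+.33)*3)
cv2.imwrite('pics/w9d.png',cv2.resize(d['img'][100:220,290:350],None,fx=8,fy=5,interpolation=cv2.INTER_CUBIC)[:,:,::-1])
```

```text
fence [ 0.5345  0.1957 -0.0167] -0.9574540890686016
[[-0.1563 -0.1599]
 [-0.2517  0.1642]
 [ 0.3519  0.1877]
 [ 0.0573 -0.1356]]
cover [ 0.5324  0.1959 -0.0165] -0.9437216312017511
[[-0.1146 -0.0062]
 [ 0.1147 -0.0068]]
rel -0.0021042540589912614 8.539356696828443e-05 0.013732457866850544
[[528.2065 172.7896]
 [509.3197 514.2582]
 [515.4312 475.2909]
 [532.4955 173.0695]
 [126.1476 475.2004]]
```

View pics/w9d.png

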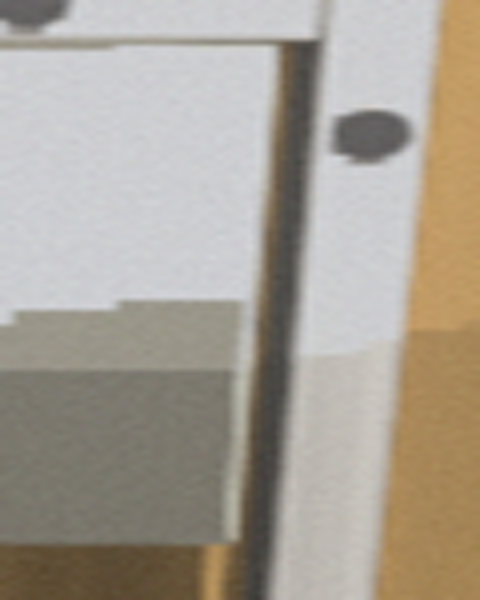

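{"api": "send_rows", "payload": {
  "moves": [
    [0.5, 0.15, 0.8, 0, 0, 0, 0.1],
    [0.5, 0.14, 0.8, 0, 0, 0, 0.1],
    [0, 0, 0.8, 0, 0, 0, 0.1],
    [0, 0, 0.8, 0, 0, 0, 0.1],
    [0, 0, 0.8, 0, 0, 0, 0.1],
    [0, 0, 0.7, 0, 0, 0, 0.1],
    [0, 0, 0, 0, 0, 0, 0.1],
    [0, 0, 0, 0, 0, 0, 0.1]
  ]
}}

```text
time_s: 17.58
position: [0.5427, 0.1951, 0.0116]
tcp_rot: [[0.017, 1.0, 0.0], [1.0, -0.017, 0.0], [0.0, 0.0, -1.0]]
force: [0.2, -0.0, -0.3]
opening: 0.448
```

{"api": "send_rows", "payload": {
  "moves": [
    [0, 0.1, 0, 0, 0, 0, 0.1],
    [0, 0.1, 0, 0, 0, 0, 0.1],
    [0, 0, 0, 0, 0, 0, 0.1]
  ]
}}

```text
time_s: 17.95
position: [0.5464, 0.1948, 0.0119]
tcp_rot: [[0.017, 1.0, -0.002], [1.0, -0.017, -0.0], [-0.0, -0.002, -1.0]]
force: [-4.1, 0.2, 3.3]
opening: 0.45
```

{"api": "send_rows", "payload": {
  "moves": [
    [0, 0.07, 0, 0, 0, 0, 0.1],
    [0, 0, 0, 0, 0, 0, 0.1]
  ]
}}

```text
time_s: 18.2
position: [0.5472, 0.1947, 0.0116]
tcp_rot: [[0.017, 1.0, -0.004], [1.0, -0.017, -0.0], [-0.0, -0.004, -1.0]]
force: [-5.9, 0.4, 5.2]
opening: 0.449
```

Run:
```python
from h import *
np.set_printoptions(precision=4,suppress=True)
s=status.read_state();print(s['position'],s['force'],s['opening'])
d=cap('wrist','w10');np.savez('/tmp/w10.npz',**d)
cv2.imwrite('pics/w10c.png',cv2.resize(d['img'][60:260,100:400],None,fx=2.6,fy=2.6,interpolation=cv2.INTER_CUBIC)[:,:,::-1])
```

```text
[0.5472 0.1947 0.0116] [-5.9035  0.4164  5.2216] 0.449128584412232
```

View pics/w10c.png

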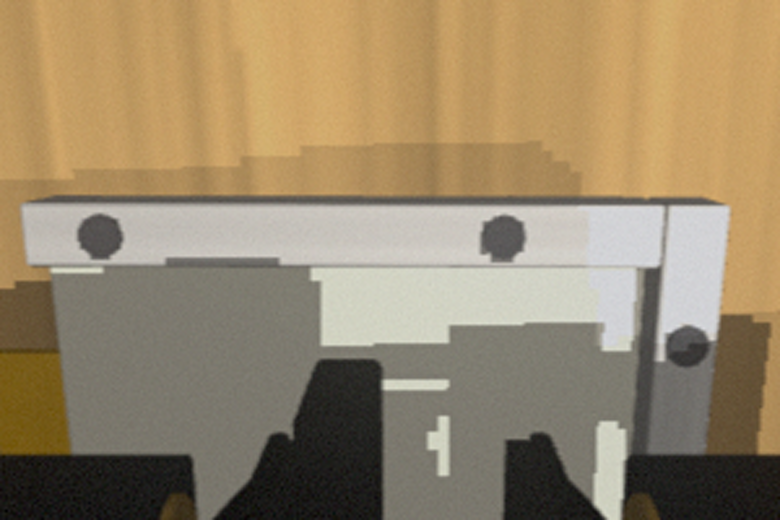

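{"api": "send_rows", "payload": {
  "moves": [
    [0, -0.2, 0, 0, 0, 0, 0.1],
    [0, 0, 0, 0, 0, 0, 0.1],
    [0, 0, -0.9, 0, 0, 0, 0.1],
    [0, 0, -1, 0, 0, 0, 0.1],
    [0, 0, -1, 0, 0, 0, 0.1],
    [-0.5, 0, -1, 0, 0, 0, 0.1],
    [-0.5, 0, -0.8, 0, 0, 0, 0.1],
    [0, 0, 0, 0, 0, 0, 0.1],
    [0, 0, 0, 0, 0, 0, 0.1]
  ]
}}

```text
time_s: 19.38
position: [0.5436, 0.1698, 0.1285]
tcp_rot: [[0.017, 1.0, -0.001], [1.0, -0.017, 0.0], [0.0, -0.001, -1.0]]
force: [-0.6, 1.1, -0.8]
opening: 0.45
```

Run:
```python
from h import *
np.set_printoptions(precision=4,suppress=True)
s=status.read_state();print(s['position'],s['force'],s['opening'])
d=cap('wrist','w11');np.savez('/tmp/w11.npz',**d)
cv2.imwrite('pics/w11c.png',cv2.resize(d['img'][50:240,150:400],None,fx=3,fy=3,interpolation=cv2.INTER_CUBIC)[:,:,::-1])
```

```text
[0.5436 0.1698 0.1285] [-0.6186  1.0863 -0.767 ] 0.44988086379568903
```

View pics/w11c.png

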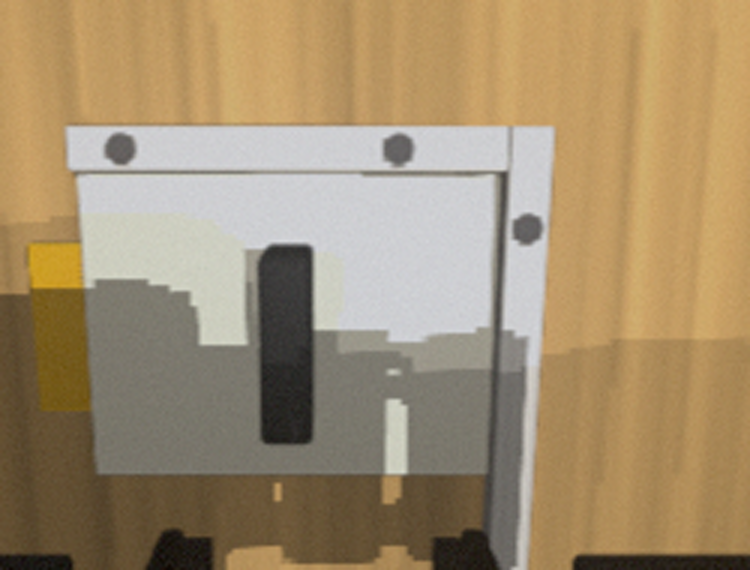

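Run:
```python
from h import *
np.set_printoptions(precision=4,suppress=True)
d=dict(np.load('/tmp/w11.npz'))
g=lambda a:np.array(a)/3-.33+[150,50]
p,r=fit(d,[(-60,57,16),(-60,45,16),(60,45,16),(72,57,16)],g([[67,126],[69,171],[507,171],[554,126]]),[.53,.19,0]);print('fence',p,np.degrees(p[2]))
q,r=fit(d,[(60,-45,6),(-60,-45,6)],g([[489,473],[96,473]]),[.53,.19,0]);print('cover',q,np.degrees(q[2]));print(r)
c,s=np.cos(p[2]),np.sin(p[2]);D=q[:2]-p[:2];print('rel',c*D[0]+s*D[1],-s*D[0]+c*D[1],np.degrees(q[2]-p[2]))
P=proj(d,pts(p,[(60,45,0),(60,-60,0),(60,-45,6),(60,45,6),(-60,-45,6)]));print((P-[150,50]+.33)*3)
```

```text
fence [ 0.5344  0.1957 -0.0171] -0.981669946915168
cover [ 0.5345  0.196  -0.0167] -0.9561769999710664
[[-0.5549 -0.0266]
 [ 0.5553 -0.0365]]
rel 9.586849603378524e-05 0.0002694313374877852 0.025492946944101553
[[497.8768 170.941 ]
 [481.7075 512.8705]
 [486.9147 473.8353]
 [501.523  171.1906]
 [ 97.3388 473.6403]]
```

{"api": "send_rows", "payload": {
  "moves": [
    [0.52, -0.19, 0.8, 0, 0, 0, 0.1],
    [0.51, -0.19, 0.8, 0, 0, 0, 0.1],
    [0, 0, 0.8, 0, 0, 0, 0.1],
    [0, 0, 0.8, 0, 0, 0, 0.1],
    [0, 0, 0.8, 0, 0, 0, 0.1],
    [0, 0, 0.7, 0, 0, 0, 0.1],
    [0, 0, 0, 0, 0, 0, 0.1],
    [0, 0, 0, 0, 0, 0, 0.1]
  ]
}}

```text
time_s: 20.42
position: [0.535, 0.1959, 0.0116]
tcp_rot: [[0.017, 1.0, 0.0], [1.0, -0.017, 0.0], [0.0, 0.0, -1.0]]
force: [0.6, -0.3, -0.2]
opening: 0.449
```

{"api": "send_rows", "payload": {
  "moves": [
    [0, 0, 0, 0, 0, 0, 0.5],
    [0, 0, 0, 0, 0, 0, 1],
    [0, 0, 0, 0, 0, 0, 1],
    [0, 0, 0, 0, 0, 0, 1],
    [0, 0, 0, 0, 0, 0, 1],
    [0, 0, -0.1, 0, 0, 0, 1],
    [0, 0, -0.2, 0, 0, 0, 1],
    [0, 0, -0.4, 0, 0, 0, 1],
    [0, 0, -0.6, 0, 0, 0, 1],
    [0, 0, -0.8, 0, 0, 0, 1],
    [0, 0, -0.9, 0, 0, 0, 1],
    [0, 0, -0.9, 0, 0, 0, 1]
  ]
}}

```text
time_s: 21.92
position: [0.5348, 0.1958, 0.1108]
tcp_rot: [[0.017, 1.0, 0.001], [1.0, -0.017, 0.0], [0.0, 0.001, -1.0]]
force: [0.4, 0.2, -3.5]
opening: 0.159
```

{"api": "send_rows", "payload": {
  "moves": [
    [0, 0, -0.9, 0, 0, 0, 1],
    [0, 0, -0.8, 0, 0, 0, 1],
    [0, 0, -0.6, 0, 0, 0, 1],
    [0, 0, -0.2, 0, 0, 0, 1],
    [0, 0, 0, 0, 0, 0, 1],
    [0, 0, 0, 0, 0, 0, 1]
  ]
}}

```text
time_s: 22.68
position: [0.5342, 0.1957, 0.1707]
tcp_rot: [[0.017, 1.0, -0.002], [1.0, -0.017, -0.0], [-0.0, -0.002, -1.0]]
force: [-1.1, 0.1, -3.3]
opening: 0.164
```

Run:
```python
from h import *
np.set_printoptions(precision=4,suppress=True)
s=status.read_state();print(s['position'],s['force'],s['moment'],s['opening'])
d=cap('wrist','w12');np.savez('/tmp/w12.npz',**d)
d=cap('side','s12');np.savez('/tmp/s12.npz',**d)
```

```text
[0.5342 0.1957 0.1707] [-1.0828  0.1105 -3.2844] [-0.0506 -0.1133  0.0456] 0.16379750440978683
```

View pics/w12.png

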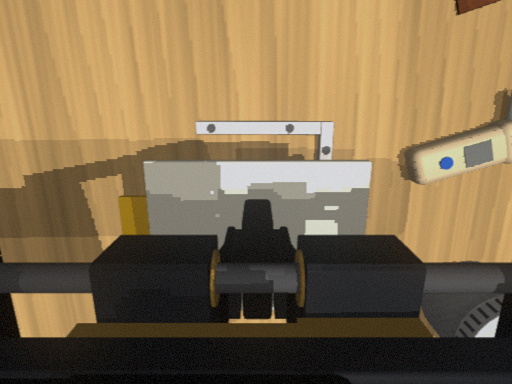

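View pics/s12.png

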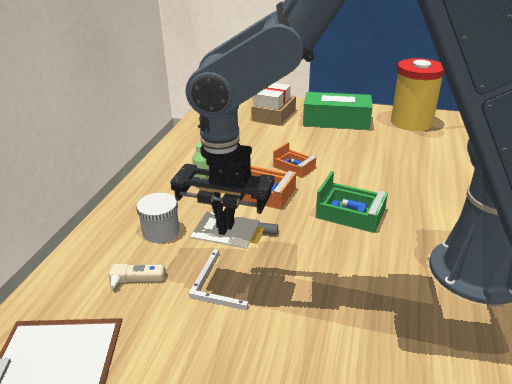

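Run:
```python
from h import *
np.set_printoptions(precision=4,suppress=True)
d=dict(np.load('/tmp/w12.npz'))
cv2.imwrite('pics/w12c.png',cv2.resize(d['img'][150:250,110:390],None,fx=2.8,fy=2.8,interpolation=cv2.INTER_CUBIC)[:,:,::-1])
d['pose']=d['hand_eye']
# cover frame in tool: x_c = tool y, y_c = tool x, z_c=-tool z ; origin (0,0,0.0116)
L=np.array([(60,45,6),(-60,45,6),(-60,25,4),(-76,25,4),(-76,-25,4)])/1000
T=np.c_[L[:,1],L[:,0],.0116-L[:,2]]
print(proj(d,T)); print((proj(d,T)-[110,150]+.5)*2.8)
```

```text
[[371.8522 160.2213]
 [143.4323 160.1145]
 [148.097  195.6726]
 [118.8971 195.6587]
 [128.6206 277.2027]]
[[734.5862  30.0195]
 [ 95.0104  29.7206]
 [108.0716 129.2834]
 [ 26.3118 129.2444]
 [ 53.5377 357.5675]]
```

View pics/w12c.png

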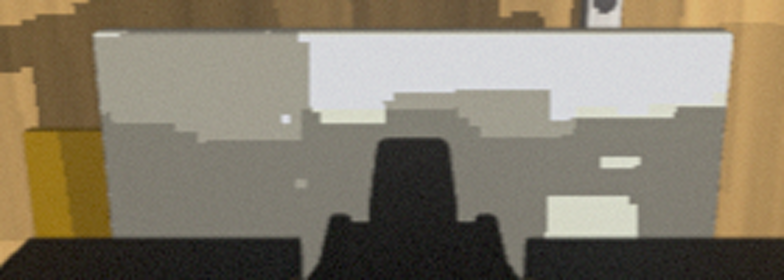

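{"api": "send_rows", "payload": {
  "moves": [
    [0, 0, 0, 0, 0, 0.38, 1],
    [0, 0, 0, 0, 0, 0.38, 1],
    [-0.4, 0.1, 0, 0, 0, 0, 1],
    [-0.7, 0.175, 0, 0, 0, 0, 1],
    [-0.7, 0.175, 0, 0, 0, 0, 1],
    [-0.7, 0.175, 0, 0, 0, 0, 1],
    [-0.7, 0.175, 0, 0, 0, 0, 1],
    [-0.7, 0.175, 0, 0, 0, 0, 1],
    [-0.7, 0.175, 0, 0, 0, 0, 1],
    [-0.7, 0.175, 0, 0, 0, 0, 1],
    [-0.7, 0.175, 0, 0, 0, 0, 1],
    [-0.7, 0.175, 0, 0, 0, 0, 1]
  ]
}}

```text
time_s: 24.28
position: [0.5514, 0.0228, 0.1716]
tcp_rot: [[0.149, 0.989, 0.0], [0.989, -0.149, 0.0], [0.0, 0.0, -1.0]]
force: [-0.6, 0.1, -3.1]
opening: 0.159
```

{"api": "send_rows", "payload": {
  "moves": [
    [-0.7, 0.175, 0, 0, 0, 0, 1],
    [-0.7, 0.175, 0, 0, 0, 0, 1],
    [-0.7, 0.175, 0, 0, 0, 0, 1],
    [-0.7, 0.175, 0, 0, 0, 0, 1],
    [-0.7, 0.175, 0, 0, 0, 0, 1],
    [-0.7, 0.175, 0, 0, 0, 0, 1],
    [-0.7, 0.175, 0, 0, 0, 0, 1],
    [-0.7, 0.175, 0, 0, 0, 0, 1],
    [-0.7, 0.175, 0, 0, 0, 0, 1],
    [-0.7, 0.175, 0, 0, 0, 0, 1],
    [-0.4, 0.1, 0, 0, 0, 0, 1],
    [-0.3, 0.1, 0, 0, 0, 0, 1]
  ]
}}

```text
time_s: 25.78
position: [0.5708, -0.1742, 0.1715]
tcp_rot: [[0.149, 0.989, -0.0], [0.989, -0.149, 0.0], [0.0, -0.0, -1.0]]
force: [-0.3, -0.3, -3.1]
opening: 0.162
```

{"api": "send_rows", "payload": {
  "moves": [
    [0, 0, 0, -0.4, 0, 0, 1],
    [0, 0, 0, -0.5, 0, 0, 1],
    [0, 0, 0, -0.5, 0, 0, 1],
    [0, 0, 0, -0.5, 0, 0, 1],
    [0, 0, 0, -0.5, 0, 0, 1],
    [0, 0, 0, -0.3, 0, 0, 1],
    [0, 0, 0, 0, 0, 0, 1],
    [0, 0, 0, 0, 0, 0, 1]
  ]
}}

```text
time_s: 26.78
position: [0.5714, -0.1738, 0.1719]
tcp_rot: [[0.148, 0.881, 0.449], [0.989, -0.132, -0.068], [-0.0, 0.454, -0.891]]
force: [-0.5, -0.1, -2.3]
opening: 0.157
```

```bash
cat >> h.py <<'E'
CASE=[0.5676,-0.1982,np.radians(-8.56)]
def state_case(c0=np.array([0,0,.0116])):
    s=status.read_state();a=CASE[2]
    Rc=R.from_euler('z',a).as_matrix();o=np.array([CASE[0],CASE[1],0])
    p=Rc.T@(s['position']-o);Rt=Rc.T@s['tcp_rot']
    Cv=Rt@np.array([[0,1,0],[1,0,0],[0,0,-1.]])  # cover axes in case
    org=p+Rt@c0; T=org+Cv@[-.076,0,0]; E_=org+Cv@[.06,0,0]
    print('TCPcase',p*1e3,'org',org*1e3,'T',T*1e3,'plain',E_*1e3)
    print('tilt',np.degrees(np.arctan2(Cv[2,0],Cv[0,0])),'yaw',np.degrees(np.arctan2(Cv[1,0],Cv[0,0])),'roll',np.degrees(np.arcsin(Cv[2,1])),'F',s['force'],'op',s['opening'],'t',s['time_s'])
    return s,p,Rt
E
python3 - <<'E'
from h import *
np.set_printoptions(precision=2,suppress=True)
s,p,Rt=state_case()
d=cap('side','s13');d=cap('wrist','w13');np.savez('/tmp/w13.npz',**d)
d=cap('top','t13')
E
```

```text
TCPcase [  0.15  24.67 171.92] org [  5.41  24.67 161.59] T [-62.3   24.62 127.07] plain [ 58.87  24.71 188.84]
tilt 27.01093302139393 yaw 0.040639091054688686 roll -0.018079036580052693 F [-0.47 -0.14 -2.25] op 0.1570919400737184 t 26.775
```

View pics/s13.png

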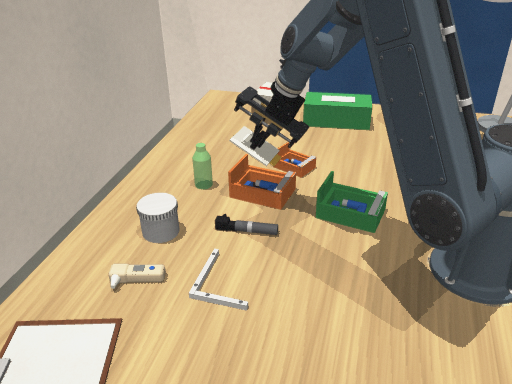

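View pics/w13.png

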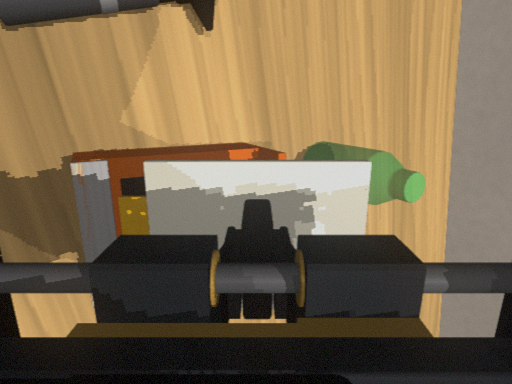

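{"api": "send_rows", "payload": {
  "moves": [
    [-0.5, 0, 0, 0, 0, 0, 1],
    [-0.49, 0, 0, 0, 0, 0, 1],
    [0, -0.18, 0.45, 0, 0, 0, 1],
    [0, -0.18, 0.45, 0, 0, 0, 1],
    [0, -0.18, 0.45, 0, 0, 0, 1],
    [0, -0.18, 0.45, 0, 0, 0, 1],
    [0, -0.18, 0.45, 0, 0, 0, 1],
    [0, -0.18, 0.43, 0, 0, 0, 1],
    [0, 0, 0, 0, 0, 0, 1],
    [0, 0, 0, 0, 0, 0, 1]
  ]
}}

```text
time_s: 28.18
position: [0.5736, -0.1999, 0.0999]
tcp_rot: [[0.15, 0.881, 0.449], [0.989, -0.133, -0.068], [-0.001, 0.455, -0.891]]
force: [0.7, 0.3, -2.7]
opening: 0.154
```

Run:
```python
from h import *
np.set_printoptions(precision=2,suppress=True)
s,p,Rt=state_case()
d=cap('side','s14');cv2.imwrite('pics/s14c.png',cv2.resize(d['img'][90:230,190:340],None,fx=4,fy=4,interpolation=cv2.INTER_CUBIC)[:,:,::-1])
d=cap('wrist','w14');np.savez('/tmp/w14.npz',**d)
```

```text
TCPcase [ 6.24 -0.82 99.93] org [11.51 -0.83 89.59] T [-56.18  -0.8   55.04] plain [ 64.95  -0.86 116.87]
tilt 27.04042978009728 yaw -0.029046484382709268 roll -0.029732519517939322 F [ 0.66  0.3  -2.71] op 0.15411928560400603 t 28.175
```

View pics/s14c.png

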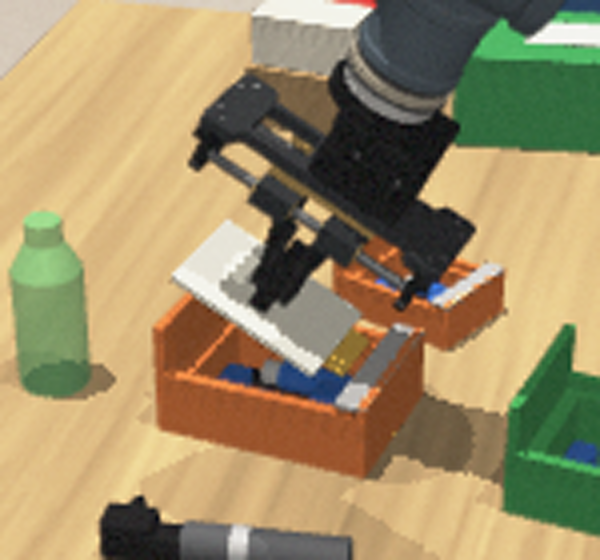

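View pics/w14.png

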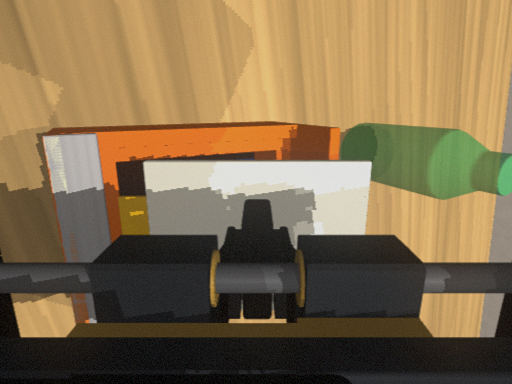

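Run:
```python
from h import *
np.set_printoptions(precision=1,suppress=True)
d=dict(np.load('/tmp/w14.npz'))
L=[(-64,58,57),(-88,58,57),(-64,0,57),(-64,0,52)]
uv=proj(d,pts(CASE,L));print(uv)
c=cv2.resize(d['img'][110:260,20:160],None,fx=4,fy=4,interpolation=cv2.INTER_CUBIC)
for u,v in uv: cv2.circle(c,(int((u-20+.5)*4),int((v-110+.5)*4)),3,(255,0,255),-1)
cv2.imwrite('pics/w14c.png',c[:,:,::-1])
```

```text
[[ 96.4 133.5]
 [ 41.6 135.6]
 [110.2 237.7]
 [109.6 234.6]]
```

View pics/w14c.png

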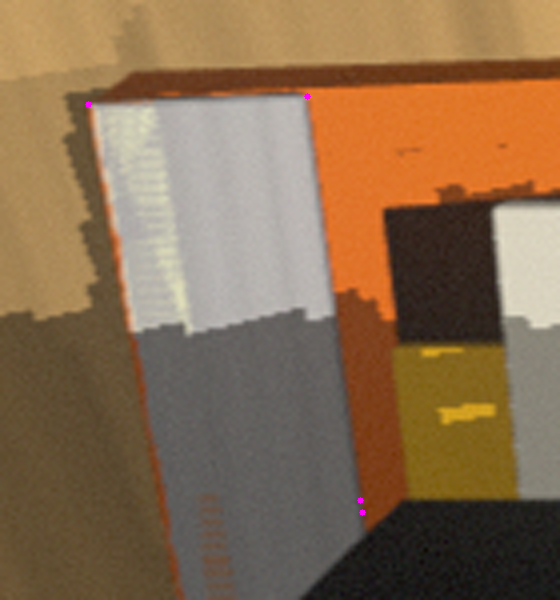

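{"api": "send_rows", "payload": {
  "moves": [
    [0.03, -0.12, 0.13, 0, 0, 0, 1],
    [0, -0.12, 0.13, 0, 0, 0, 1],
    [0, -0.13, 0.13, 0, 0, 0, 1],
    [0, 0, 0, 0, 0, 0, 1],
    [0, 0, 0, 0, 0, 0, 1]
  ]
}}

```text
time_s: 28.9
position: [0.57, -0.198, 0.0872]
tcp_rot: [[0.149, 0.881, 0.45], [0.989, -0.132, -0.068], [-0.001, 0.455, -0.891]]
force: [-0.6, -0.1, -3.2]
opening: 0.153
```

Run:
```python
from h import *
np.set_printoptions(precision=2,suppress=True)
s,p,Rt=state_case()
```

```text
TCPcase [ 2.39  0.54 87.22] org [ 7.67  0.54 76.89] T [-60.02   0.52  42.33] plain [ 61.11   0.55 104.17]
tilt 27.0487151970103 yaw 0.014413662916070071 roll -0.02986420806886352 F [-0.64 -0.06 -3.18] op 0.15341209510660467 t 28.9
```

{"api": "send_rows", "payload": {
  "moves": [
    [0, 0.02, 0.16, 0.3, 0, 0, 1],
    [0, 0, 0, 0, 0, 0, 1],
    [0, -0.14, -0.05, 0, 0, 0, 1],
    [0, -0.14, -0.05, 0, 0, 0, 1],
    [0, -0.14, -0.05, 0, 0, 0, 1],
    [0, 0, 0, 0, 0, 0, 1]
  ]
}}

```text
time_s: 29.65
position: [0.5603, -0.1957, 0.0827]
tcp_rot: [[0.148, 0.9, 0.409], [0.989, -0.136, -0.059], [0.002, 0.413, -0.911]]
force: [0.2, -0.0, -2.8]
opening: 0.156
```

Run:
```python
from h import *
np.set_printoptions(precision=2,suppress=True)
s,p,Rt=state_case()
```

```text
TCPcase [-7.56  1.4  82.75] org [-2.77  1.43 72.18] T [-71.97   1.46  40.77] plain [51.87  1.4  96.99]
tilt 24.415922519388346 yaw -0.027609385278824453 roll 0.1258881456136248 F [ 0.16 -0.   -2.84] op 0.15592920201274815 t 29.65
```

{"api": "send_rows", "payload": {
  "moves": [
    [-0.05, -0.1, -0.07, 0, 0, 0, 1],
    [0, 0, 0, 0, 0, 0, 1]
  ]
}}

```text
time_s: 29.9
position: [0.5576, -0.1968, 0.0835]
tcp_rot: [[0.148, 0.9, 0.41], [0.989, -0.136, -0.06], [0.002, 0.414, -0.91]]
force: [-0.1, 0.3, -3.1]
opening: 0.156
```

Run:
```python
from h import *
np.set_printoptions(precision=2,suppress=True)
s,p,Rt=state_case()
d=cap('side','s15');cv2.imwrite('pics/s15c.png',cv2.resize(d['img'][90:230,190:340],None,fx=4,fy=4,interpolation=cv2.INTER_CUBIC)[:,:,::-1])
d=cap('wrist','w15');cv2.imwrite('pics/w15c.png',cv2.resize(d['img'][110:260,20:260],None,fx=3,fy=3,interpolation=cv2.INTER_CUBIC)[:,:,::-1])
```

```text
TCPcase [-10.06  -0.08  83.49] org [-5.26 -0.06 72.93] T [-74.44  -0.05  41.47] plain [49.36 -0.07 97.76]
tilt 24.452287223597736 yaw -0.00877419084430858 roll 0.10101386844508496 F [-0.07  0.27 -3.15] op 0.15554305407359725 t 29.9
```

View pics/s15c.png

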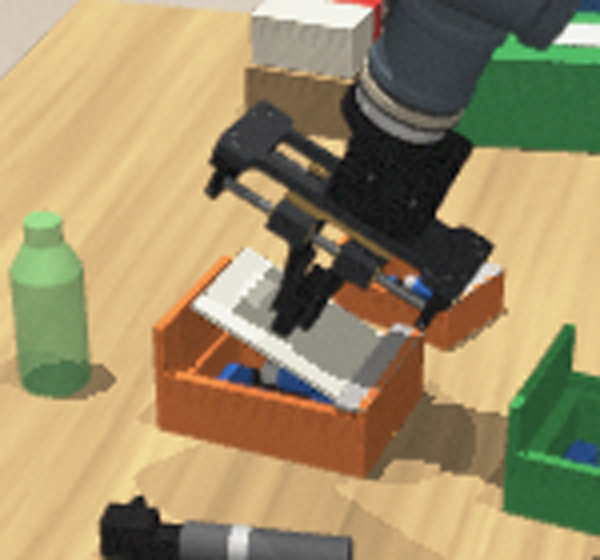

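View pics/w15c.png

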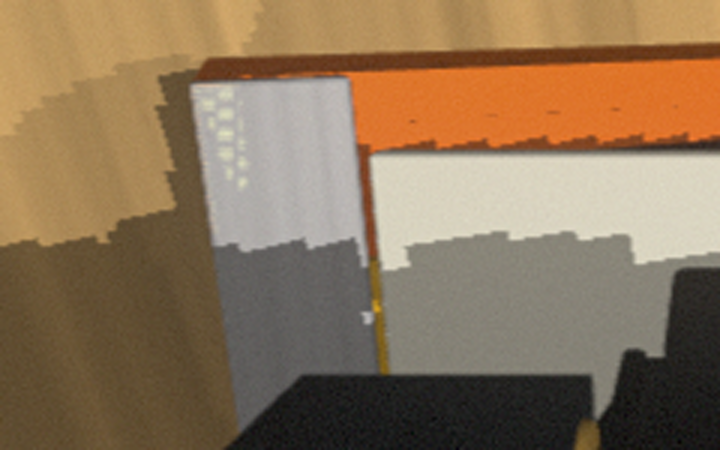

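{"api": "send_rows", "payload": {
  "moves": [
    [0, 0.02, 0.16, 0.3, 0, 0, 1],
    [0, 0.02, 0.16, 0.3, 0, 0, 1],
    [0, 0.02, 0.16, 0.3, 0, 0, 1],
    [0, 0, 0, 0, 0, 0, 1]
  ]
}}

```text
time_s: 30.5
position: [0.5649, -0.1979, 0.0731]
tcp_rot: [[0.147, 0.953, 0.266], [0.989, -0.142, -0.039], [0.001, 0.269, -0.963]]
force: [0.0, 0.6, -2.5]
opening: 0.16
```

Run:
```python
from h import *
np.set_printoptions(precision=2,suppress=True)
s,p,Rt=state_case()
```

```text
TCPcase [-2.74 -0.13 73.11] org [ 0.37 -0.11 61.94] T [-72.84  -0.25  41.53] plain [58.17 -0.   78.05]
tilt 15.577582930269175 yaw 0.10934406534794275 roll 0.0470136498468887 F [ 0.02  0.61 -2.47] op 0.16013173416824464 t 30.5
```

{"api": "send_rows", "payload": {
  "moves": [
    [0, -0.1, -0.03, 0, 0, 0, 1],
    [0, 0, 0.16, 0.3, 0, 0, 1],
    [0, 0, 0.16, 0.3, 0, 0, 1],
    [0, 0, 0, 0, 0, 0, 1]
  ]
}}

```text
time_s: 31.0
position: [0.5631, -0.1974, 0.0651]
tcp_rot: [[0.147, 0.975, 0.164], [0.989, -0.146, -0.023], [0.002, 0.166, -0.986]]
force: [-0.6, -0.1, -3.3]
opening: 0.157
```

Run:
```python
from h import *
np.set_printoptions(precision=2,suppress=True)
s,p,Rt=state_case()
```

```text
TCPcase [-4.52  0.1  65.1 ] org [-2.6   0.13 53.66] T [-77.55   0.05  41.08] plain [56.57  0.19 63.59]
tilt 9.52835670042551 yaw 0.06057635199231879 roll 0.10860774889051254 F [-0.57 -0.11 -3.34] op 0.15655274953078446 t 31.0
```

{"api": "send_rows", "payload": {
  "moves": [
    [0, 0.04, 0.16, 0.3, 0, 0, 1],
    [0, 0.04, 0.16, 0.3, 0, 0, 1],
    [0, 0, 0, 0, 0, 0, 1]
  ]
}}

```text
time_s: 31.38
position: [0.5661, -0.1977, 0.0573]
tcp_rot: [[0.147, 0.987, 0.061], [0.989, -0.147, -0.007], [0.002, 0.062, -0.998]]
force: [0.4, 0.3, -2.4]
opening: 0.16
```

Run:
```python
from h import *
np.set_printoptions(precision=2,suppress=True)
s,p,Rt=state_case()
```

```text
TCPcase [-1.52  0.23 57.29] org [-0.8   0.26 45.71] T [-76.66   0.17  41.01] plain [59.08  0.33 49.42]
tilt 3.543186934124512 yaw 0.07010809346616122 roll 0.13119921910550808 F [ 0.44  0.32 -2.38] op 0.15987387465690028 t 31.375
```

{"api": "send_rows", "payload": {
  "moves": [
    [0, 0.02, 0.1, 0.18, 0, 0, 1],
    [0, 0.02, 0.1, 0.17, 0, 0, 1],
    [0, 0, 0.02, 0, 0, 0, 1],
    [0, 0, 0, 0, 0, 0, 1]
  ]
}}

```text
time_s: 31.88
position: [0.5665, -0.1977, 0.0521]
tcp_rot: [[0.148, 0.989, -0.0], [0.989, -0.148, 0.002], [0.002, -0.0, -1.0]]
force: [-0.5, 0.1, -2.2]
opening: 0.157
```

Run:
```python
from h import *
np.set_printoptions(precision=2,suppress=True)
s,p,Rt=state_case()
```

```text
TCPcase [-1.16  0.29 52.1 ] org [-1.16  0.32 40.5 ] T [-77.16   0.25  40.53] plain [58.84  0.37 40.47]
tilt -0.0253898826867879 yaw 0.05119009986061347 roll 0.12988045395049908 F [-0.5   0.13 -2.16] op 0.15680741947963714 t 31.875
```

{"api": "send_rows", "payload": {
  "moves": [
    [0, 0, 0.02, 0, 0, 0, 1],
    [0, 0, 0.02, 0, 0, 0, 1],
    [0, 0, 0, 0, 0, 0, 1]
  ]
}}

```text
time_s: 32.25
position: [0.5664, -0.1977, 0.052]
tcp_rot: [[0.148, 0.989, -0.001], [0.989, -0.148, 0.002], [0.002, -0.002, -1.0]]
force: [-2.2, 1.5, 4.6]
opening: 0.157
```

Run:
```python
from h import *
np.set_printoptions(precision=2,suppress=True)
s,p,Rt=state_case();print(s['moment'])
d=cap('side','s16');cv2.imwrite('pics/s16c.png',cv2.resize(d['img'][90:230,190:340],None,fx=4,fy=4,interpolation=cv2.INTER_CUBIC)[:,:,::-1])
```

```text
TCPcase [-1.21  0.3  51.95] org [-1.23  0.32 40.35] T [-77.23   0.23  40.47] plain [58.77  0.39 40.25]
tilt -0.09306247551367712 yaw 0.06595946056562497 roll 0.11244641771816469 F [-2.2   1.51  4.59] op 0.1571018295790598 t 32.25
[ 0.14  0.3  -0.04]
```

View pics/s16c.png

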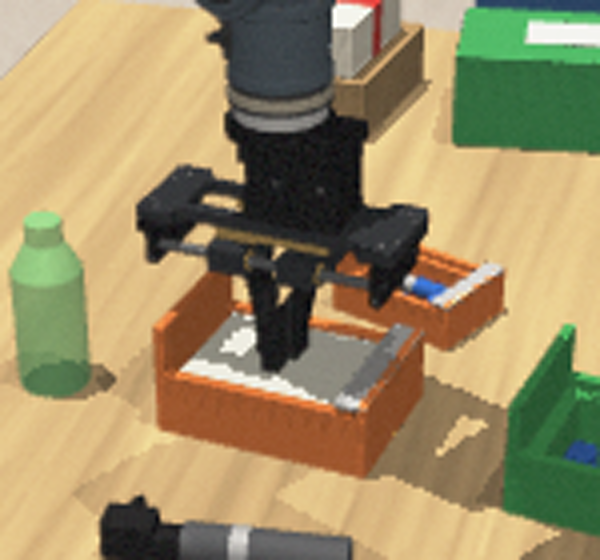

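{"api": "send_rows", "payload": {
  "moves": [
    [0, 0, 0, 0, 0, 0, 0.6],
    [0, 0, 0, 0, 0, 0, 0.2],
    [0, 0, 0, 0, 0, 0, 0.1],
    [0, 0, 0, 0, 0, 0, 0.1],
    [0, 0, -0.4, 0, 0, 0, 0.1],
    [0, 0, -0.8, 0, 0, 0, 0.1],
    [0, 0, -1, 0, 0, 0, 0.1],
    [0, 0, -1, 0, 0, 0, 0.1],
    [0, 0, -1, 0, 0, 0, 0.1],
    [-0.8, 0, -1, 0, 0, 0, 0.1],
    [-0.8, 0, -1, 0, 0, 0, 0.1],
    [0, 0, 0, 0, 0, 0, 0.1]
  ]
}}

```text
time_s: 33.8
position: [0.5627, -0.2398, 0.2087]
tcp_rot: [[0.15, 0.989, 0.005], [0.989, -0.15, -0.002], [-0.001, 0.005, -1.0]]
force: [-1.0, -0.0, -0.4]
opening: 0.45
```

Run:
```python
from h import *
np.set_printoptions(precision=2,suppress=True)
s,p,Rt=state_case()
d=cap('side','s17');cv2.imwrite('pics/s17c.png',cv2.resize(d['img'][90:230,190:340],None,fx=4,fy=4,interpolation=cv2.INTER_CUBIC)[:,:,::-1])
d=cap('wrist','w17');np.savez('/tmp/w17.npz',**d)
cv2.imwrite('pics/w17c.png',cv2.resize(d['img'][60:260,100:400],None,fx=2.6,fy=2.6,interpolation=cv2.INTER_CUBIC)[:,:,::-1])
d=cap('top','t17')
for n in ['canister','spacer','thermometer','otoscope']:
    for r in models.landmark_of('top',n)[:1]: print(n,r['confidence'],r['point'],atz(d,r['point'],0)[0]*1e3)
```

```text
TCPcase [  1.31 -41.91 208.71] org [  1.37 -41.92 197.11] T [-74.63 -41.85 196.73] plain [ 61.37 -41.97 197.42]
tilt 0.2891851517295486 yaw -0.04959370068942165 roll -0.0595193901997437 F [-0.95 -0.   -0.41] op 0.45021806936055464 t 33.8
canister 0.68 [223.0, 120.2] [764.71  43.6    0.  ]
spacer 0.65 [309.7, 126.8] [ 749.05 -195.36    0.  ]
thermometer 0.32 [310.8, 132.3] [ 733.59 -198.38    0.  ]
otoscope 0.76 [245.7, 189.3] [573.42 -21.97   0.  ]
```

View pics/s17c.png

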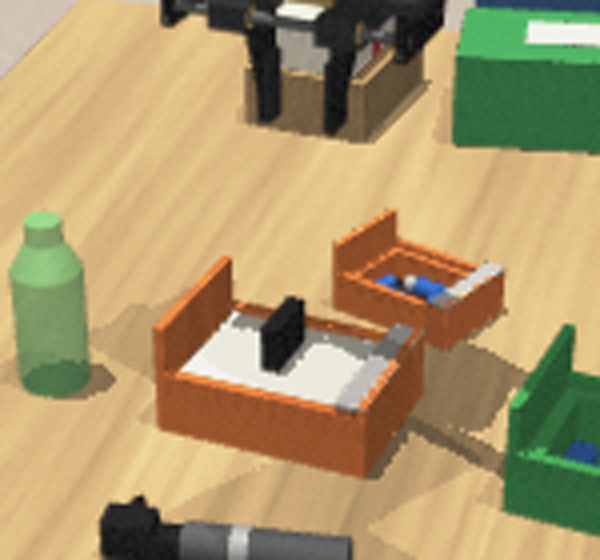

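View pics/w17c.png

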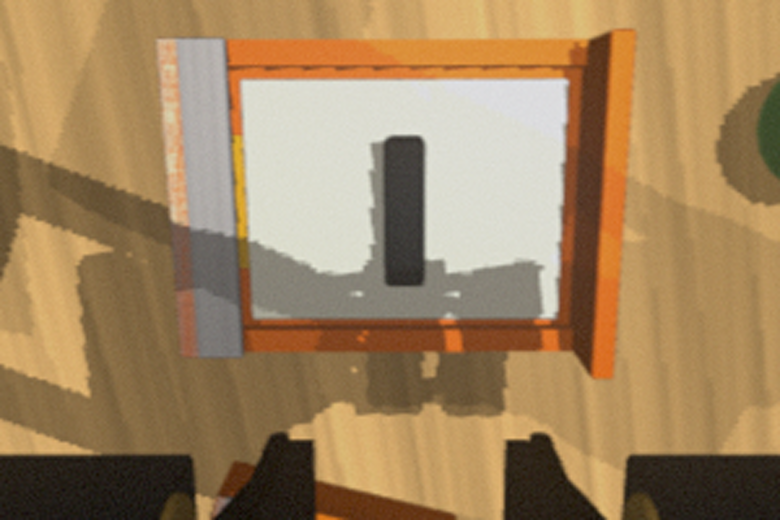

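Run:
```python
from h import *
np.set_printoptions(precision=4,suppress=True)
d=dict(np.load('/tmp/w17.npz'));C=cloud(d)
m=np.zeros(d['depth'].shape,bool);m[95:178,200:238]=1;m[95:178,270:310]=1
P=C[m];A=np.c_[P[:,:2]-P[:,:2].mean(0),np.ones(len(P))]
print(np.linalg.lstsq(A,P[:,2],rcond=None)[0])
q=lambda a:np.array(a)/2.6-.4+[100,60]
p,r=fit(d,[(60,45,46),(-60,45,46),(-60,-45,46),(60,-45,46)],q([[568,80],[241,79],[253,319],[560,320]]),CASE);print(p,np.degrees(p[2]),r)
d=cap('top','t18')
bot.hand_in()
```

```text
[0.0145 0.0861 0.0494]
[ 0.5661 -0.1979 -0.1488] -8.523949556900368 [[ 0.5191 -0.1275]
 [ 0.0703  0.3111]
 [ 0.2062  0.1131]
 [-0.8422 -0.3531]]
the job is handed in; nothing more can be done
```

View pics/t18.png

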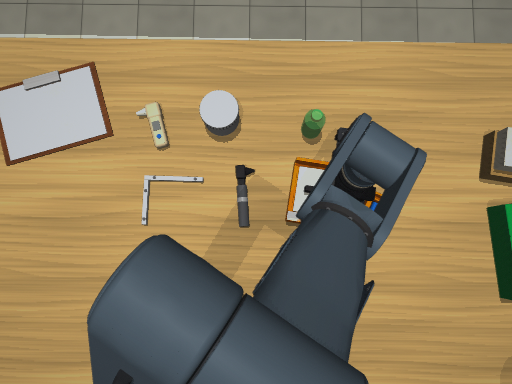

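The cover is seated on the orange module with its tab under the steel ledge. I handed the job in at about 34 s, with the arm clear and nothing touching.

- **Squaring:** I slid the cover flat into the fence corner. The first pushes on its grip tipped or jammed it slightly. I then pinched the grip, slid the cover flat, let go, and finished with a light low push. The last image fit before pick-up put it within about 0.3 mm and 0.03° of square.
- **Hooking and seating:** I lifted it by the grip, tilted the tab end down 27°, and eased the tilt to about 24° as the tab went under the ledge. I then swung it down in small steps without touching the tall wall. I opened the fingers only when the cover was flat within 0.1° and the wrist force showed it resting on the seat.
- **Last checks:** The wrist camera fit put the cover about 1.5 mm from the seat centre and within 0.1° in yaw, inside the 4 mm play. The tab shows going under the ledge, and the side view shows the cover flat.
- **One disagreement:** A rough plane fit to the depth data showed about a 5° sideways slope. The corner fit, the side view and the arm's pose at release did not, so I put it down to depth error, but I didn't check further.
- **Bystanders:** The canister, spacer, thermometer and otoscope look unmoved in the top view. The landmark network's last thermometer hit was a false one, but the thermometer is visible where it was.

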